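Load a test coupon with dampers on a two-ridge rest

TASK

Lift the red-handled clamp bar, slide the blue coupon along its bed until it is clear of the bar, then lay it centred lengthwise across the two ridges of the rest. Load it where it lies: stand the white canister on the coupon directly above the green ridge, the orange canister directly above the red ridge, and the brass weight midway between them, all upright and on the coupon's centre line. Leave the blue canister and the dark steel weight where they stand.

Things in the scene. Friction and masses are not known exactly. Their poses are not given: they have to be found in the camera images.
- coupon_c (a point): blue flat metal coupon, 160 x 40 x 6 mm, 0.1 kg. At the start it lies flat on the fixture's bed, centred on it to about 3 mm, with one end under the clamp bar. The point is its centre; x along its length, y across its width, z up through its thickness
- fixture: fixed clamp fixture: dark base 8 mm thick; grey bed 165 long, 28 wide, top 30 mm up, narrower than the coupon. Origin on the bench under the bed's centre; x along bed and coupon, z up. The clamp bar (16 mm wide) crosses the coupon at x = +58 mm; a stop 42 mm high at x = +86 mm blocks that end. The -x end, facing the robot, is open: the coupon slides out towards -x, clear of the bar after about 30 mm
- clamp_bar (a joint): clamp bar angle, rad: 0 = down on the coupon, grows as lifted, end stop 1.05. Hinge axis parallel to the fixture's x, at fixture y = -45 mm, 43 mm above the bench; handle on the +y side. Stiff hinge: the bar stays where left; about 3 N at the handle lifts it. Lift it past 0.7 before moving the coupon
- bar_grip (a point): middle of the red handle block at the free end of the clamp bar: 20 mm wide along the hinge axis, 30 mm long, 22 mm high. The point is 100 mm from the hinge axis along the bar and 8 mm above the bar's middle. x is the hinge axis, y points along the bar away from the hinge
- rest: two-ridge rest, fixed: aluminium base plate 150 x 64 x 8 mm with two upright ridges across it, each 8 mm thick, 60 mm wide, top 36 mm above the bench. Origin on the bench under its centre; x lengthwise, z up. Green ridge at x = +55 mm, red ridge at x = -55 mm. A coupon lying on it has its top 42 mm above the bench
- white_c (a point): white plastic damper canister, an upright plain cylinder 36 mm in diameter and 48 mm tall, about 0.15 kg, standing on the bench. The point is its centre, 24 mm above its underside; z is up along it
- orange_c (a point): orange plastic damper canister, an upright plain cylinder 36 mm in diameter and 48 mm tall, about 0.15 kg, standing on the bench. The point is its centre, 24 mm above its underside; z is up along it
- brass_c (a point): brass weight, an upright yellow metal cylinder 30 mm in diameter and 44 mm tall, about 0.26 kg. The point is its centre, 22 mm above its underside; z is up along it
- blue_c (a point): blue plastic damper canister, an upright plain cylinder 36 mm in diameter and 48 mm tall, about 0.15 kg, standing on the bench. The point is its centre, 24 mm above its underside; z is up along it. Not needed: leave it standing
- steelw_c (a point): dark steel weight, same shape as the brass one: 30 mm in diameter, 44 mm tall. The point is its centre, 22 mm above its underside. Not needed: leave it standing
There are look-alikes about, which are no part of the job. What is shaped like the part that bears coupon_c but pink is not meant.

How it is judged:
On the way, in this order (a step that is already met when the one before it is completed fails the run):
1. the clamp bar is lifted past 0.7 rad with the coupon still in its place (value of joint clamp_bar above 0.7 rad and x of coupon_c in the frame of fixture between -0.015 and 0.02 m and z of coupon_c in the frame of fixture between 0.028 and 0.04 m), for 0.1 s.
2. the coupon has been slid along the bed, clear of the bar (28 mm or more), not yet lifted (x of coupon_c in the frame of fixture below -0.028 m and y of coupon_c in the frame of fixture between -0.03 and 0.03 m and z of coupon_c in the frame of fixture between 0.026 and 0.046 m), for 0.04 s.
3. the coupon lies centred across both ridges of the rest (x of coupon_c in the frame of rest between -0.013 and 0.013 m and y of coupon_c in the frame of rest between -0.012 and 0.012 m and z of coupon_c in the frame of rest between 0.035 and 0.043 m and angle between the x axis of coupon_c and the x axis of rest, either way round below 0.15 rad), for 0.2 s.
At the end, for the whole second after the job is handed in: The coupon lies on both ridges, centred within 13 mm along and 12 mm across, in line within 0.15 rad; white canister above the green ridge, orange above the red, brass midway, each standing on the coupon, upright, within 13 mm along and across; all released and at rest (all of step 3 and x of white_c in the frame of rest between 0.042 and 0.068 m and y of white_c in the frame of rest between -0.013 and 0.013 m and z of white_c in the frame of rest between 0.061 and 0.071 m and angle between each of white_c, orange_c, brass_c's own z axis and vertical below 0.12 rad and x of orange_c in the frame of rest between -0.068 and -0.042 m and y of orange_c in the frame of rest between -0.013 and 0.013 m and z of orange_c in the frame of rest between 0.061 and 0.071 m and x of brass_c in the frame of rest between -0.013 and 0.013 m and y of brass_c in the frame of rest between -0.013 and 0.013 m and z of brass_c in the frame of rest between 0.059 and 0.069 m and linear speed of each of coupon, brass, white, orange below 0.02 m/s); the robot touches nothing.
It fails at once if the blue canister or the dark steel weight is shifted more than 30 mm (distance of any of blue_c, steelw_c from where it was at the start of the episode above 0.03 m).
It also fails if it takes over 122 s, if anything falls off the work surface, if the arm or the gripper's body presses on something with over 40 N, if the wrist force passes 120 N, or if a joint passes its speed limit or range.

ROBOT

A 6-joint arm with a two-finger parallel gripper is mounted at the origin on the work surface. World frame = base frame: x ahead of the robot, y to its left, z up, the work surface at z = 0. Lengths are in m, angles in rad, forces in N, time in s.
With the tool pointing down it reaches from about 0.4 to 0.825 m from the base axis. Payload 7 kg.
Tool frame: the origin (TCP) lies midway between the tips of the shut fingers; the grasp point (between the pads) lies 19 mm behind it; z points along the fingers, x is the direction in which the jaws open and shut, and the axes are right-handed (so a half turn about z gives the same grasp; the last joint's range is limited). The gripper opens to 88 mm and grips with 3 to 60 N. Pads are 19 mm wide; open, the fingers measure 130 mm over their backs; the gripper's body (78 mm by 193 mm) begins 47 mm behind the grasp point.
Start: joints at [-0.857, 0.359, 0.012, 0, -1.224, -0.288], TCP at [0.279, -0.615, 0.227] pointing down, gripper open.
Joint ranges: [-3.07, 3.07], [-1.43, 2.12], [-1.02, 1.25], [-3.03, 1.67], [-3.05, -0], [-3.03, 3.03]. Speed limits (rad/s): [2.39, 2.39, 3.01, 3.14, 3.14, 3.14].

INTERFACE

Orientations are given as [roll, pitch, yaw] about the fixed x, y, z axes, in that order (R = Rz(yaw) Ry(pitch) Rx(roll)).
In Python, from station import arm, grab_frame, camera_params gives the robot as it stands.
- The arm moves only by the shell command python3 -m handwheel 'ROWS' [FORCE]. ROWS is JSON, a list that holds one entry, the list of rows, each a list of 5 numbers: the finger opening in m, from 0 to 0.0876, then the shift along the tool's x, y, z in m, then the turn about the tool's z in degrees. A call has 1 to 20 rows; each row is the pose to reach, as a shift and turn from the pose measured when the call began, along the tool's axes at that moment; what a row does not reach only later rows make up. A row lasts 1/12 s, in which the tool goes at most 41.7 mm and 7.16 degrees, less where a joint would pass 70% of its speed; a pose out of reach is approached as far as the arm can. A call with a gripper value outside its range is refused whole. The fingers move at their own pace and stop on an object; FORCE is the grip in N (left out, the last holds). Time passes only in rows, so rows that repeat a pose let the fingers close. It gives the time, the measured TCP pose, the force and the opening at its end, in the units of the state.
- arm.get_state(): the state, without advancing time (a new reading comes with each control period).
- grab_frame(name): name is "side" or "top" or "wrist"; returns the picture (480x640x3 uint8, blue, green, red); there is no depth.
- camera_params(name): a dict with "intrinsics" (3x3 intrinsics, pixels), "R" (3x3) and "t" (3): a world point X has camera coordinates R X + t; the wrist camera has in their place "tool_from_camera" (4x4, takes a point from camera to tool coordinates, whose origin is the TCP and whose axes are the tool frame's). Camera axes: x right, y down, z forward; pixel columns grow to the right and rows downward; lengths in m; the calibration is good to about 2 mm. A picture is of the moment at which its call begins: read the wrist's pose just before it. camera_params takes no time and is no camera call.
- arm.job_done(): hands the job in, once; it reports no verdict.
The state is a dict: "t": time; "q": joint angles; "qd": joint speeds; "joint_efforts": joint torques, N m; "eef_pos": TCP position; "ee_rot": TCP orientation; "force": force on the tool from outside, world axes, zero at the start; "moment": the same for the moment, N m; "width": finger opening in m.
Only numpy, scipy, OpenCV 4.12 (cv2) and the standard library are available. Lean on these libraries where they do the work, as an engineer would, in place of code of your own. Each camera call takes 0.05 s, during which the arm holds its last target.

## Working session

There is one attempt and no reset: what is moved stays moved. The work goes in short steps, Python scripts to look and compute and a shell command to move; the robot and the scene stay as the last step left them, time stands still between calls to the robot, and variables do not carry over. Pictures are saved under pics/ and viewed, and the job is handed in when it is done.

```bash
mkdir -p pics; ls; python3 - <<'E'
from station import arm, grab_frame, camera_params
import cv2,json
for n in("side","top","wrist"):
    cv2.imwrite(f"pics/{n}0.png",grab_frame(n)); p=camera_params(n); print(n,{k:(v.tolist() if hasattr(v,'tolist') else v) for k,v in p.items()})
print(arm.get_state())
E
```

```text
pics
side {'intrinsics': [[503.00086655303573, 0.0, 324.9513376940718], [0.0, 503.00086655303573, 247.0084397529275], [0.0, 0.0, 1.0]], 'R': [[-0.9652201268972284, -0.26127999100078825, -0.00910345731723268], [-0.172092252375393, 0.6611850194662434, -0.7302182048578267], [0.19681047559736933, -0.7032546738814119, -0.6831533505437019]], 't': [0.5064838014435892, 0.16050801050534708, 0.8837667024216272]}
top {'intrinsics': [[482.4012906293946, 0.0, 317.81295508853106], [0.0, 482.4012906293946, 237.13524162798544], [0.0, 0.0, 1.0]], 'R': [[0.10654426830582056, -0.9943066609680328, -0.0016071234487072326], [-0.9723493956404623, -0.10385336900542015, -0.2091677091327721], [0.20780994126558333, 0.023848306036825993, -0.9778784620853294]], 't': [-0.08701977116515647, 0.5300888863250495, 0.8677642772287277]}
wrist {'intrinsics': [[366.04092792114284, 0.0, 324.26691548743975], [0.0, 366.04092792114284, 239.35482852387696], [0.0, 0.0, 1.0]], 'tool_from_camera': [[0.9999995971516505, -0.0004105933675440879, -0.0007981914708340885, -0.00011192104571544625], [0.0005962871369805758, 0.968549238636846, 0.2488212546741869, -0.06642102244316832], [0.0006709233844895758, -0.24882163038826188, 0.9685490932899271, -0.15737523433092462], [0.0, 0.0, 0.0, 1.0]]}
{'t': 0.15, 'q': array([-8.56923459e-01,  3.59234141e-01,  1.12370326e-02, -3.06737959e-04,
       -1.22408422e+00, -2.88110712e-01]), 'qd': array([ 0.00030431, -0.00360476,  0.00297179,  0.00241422,  0.00050574,
       -0.00014455]), 'joint_efforts': array([-2.95063925e-03, -5.83274567e+01,  2.93290114e+01,  7.00119361e+00,
        8.81451677e-03, -8.87600913e-05]), 'eef_pos': array([ 0.27861767, -0.61438599,  0.22580683]), 'ee_rot': array([-3.14150399e+00, -1.31398749e-03,  1.99645401e+00]), 'force': array([-0.15027602,  0.06335043, -0.40332703]), 'moment': array([-0.00989263,  0.01464189,  0.05275381]), 'width': 0.08779148623512008}
```

View pics/top0.png

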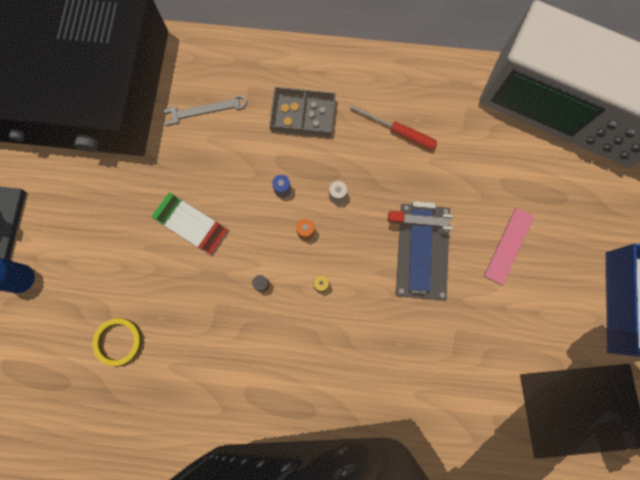

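View pics/side0.png

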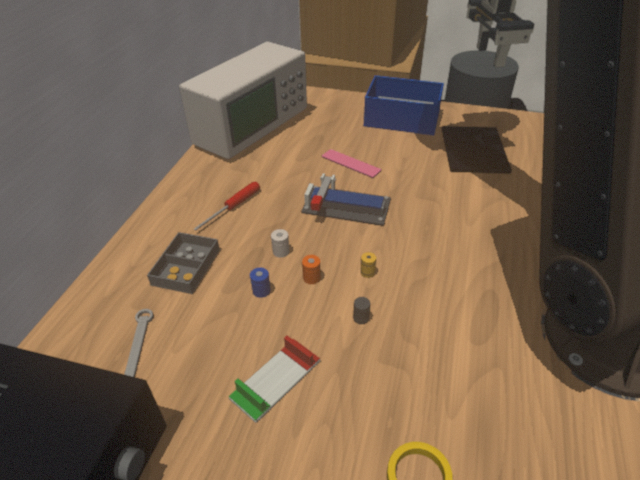

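View pics/wrist0.png

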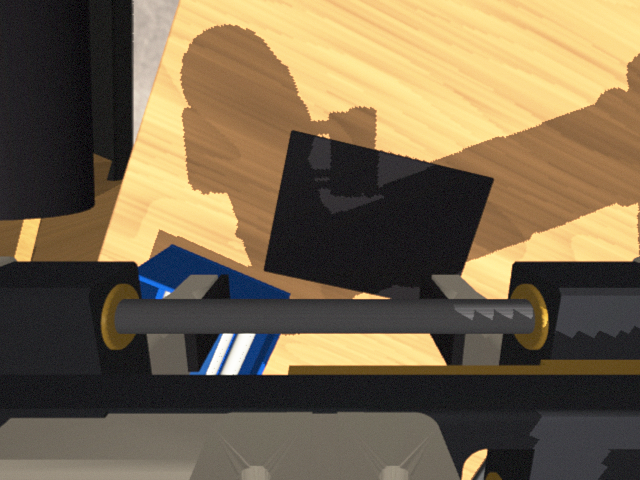

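The top view shows the rest at about (190,224), the fixture at (424,250) with its red handle at (397,217), white (338,190), orange (305,229), brass (321,284), blue (281,185) and steel (261,284). I'll zoom in to measure them.

```bash
cat > h.py <<'E'
import numpy as np, cv2
from station import arm, grab_frame, camera_params
from scipy.spatial.transform import Rotation as Ro
def cam(name,st=None):
    p=camera_params(name);K=np.array(p["intrinsics"])
    if name=="wrist":
        st=st or arm.get_state()
        T=np.eye(4);T[:3,:3]=Ro.from_euler('xyz',st["ee_rot"]).as_matrix();T[:3,3]=st["eef_pos"]
        W=np.linalg.inv(T@np.array(p["tool_from_camera"]));return K,W[:3,:3],W[:3,3]
    return K,np.array(p["R"]),np.array(p["t"])
def back(c,uv,z):
    K,R,t=c;d=R.T@np.linalg.inv(K)@np.array([*uv,1.]);o=-R.T@t
    return o+d*(z-o[2])/d[2]
def proj(c,X):
    K,R,t=c;X=np.atleast_2d(X);q=(K@(R@X.T+t[:,None])).T;return q[:,:2]/q[:,2:]
E
python3 - <<'E'
import cv2
a=cv2.imread("pics/top0.png");
cv2.imwrite("pics/t1.png",cv2.resize(a[150:310,140:350],None,fx=3.6,fy=3.6,interpolation=cv2.INTER_CUBIC))
cv2.imwrite("pics/t2.png",cv2.resize(a[190:310,375:475],None,fx=5,fy=5,interpolation=cv2.INTER_CUBIC))
b=cv2.imread("pics/side0.png")
cv2.imwrite("pics/s1.png",cv2.resize(b[160:420,220:420],None,fx=2.3,fy=2.3,interpolation=cv2.INTER_CUBIC))
E
```

```text
(no output)
```

View pics/t1.png

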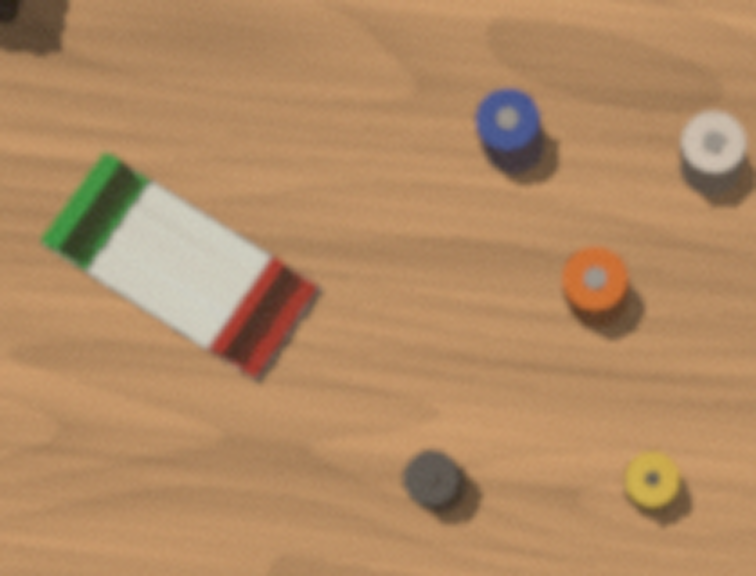

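View pics/t2.png

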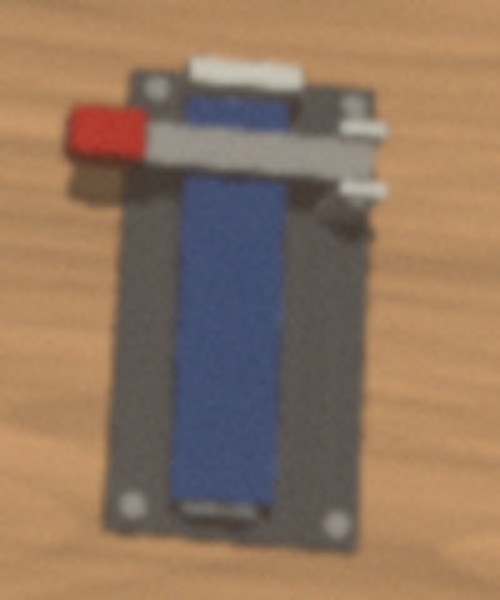

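View pics/s1.png

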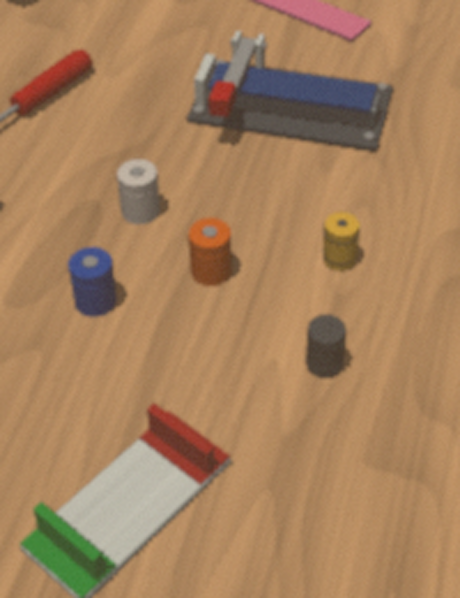

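```bash
python3 - <<'E'
import cv2
a=cv2.imread("pics/top0.png");b=cv2.imread("pics/side0.png")
cv2.imwrite("pics/t3.png",cv2.resize(a[185:265,145:235],None,fx=7,fy=7,interpolation=cv2.INTER_CUBIC))
cv2.imwrite("pics/s3.png",cv2.resize(b[330:425,220:330],None,fx=6,fy=6,interpolation=cv2.INTER_CUBIC))
cv2.imwrite("pics/s4.png",cv2.resize(b[165:230,295:400],None,fx=7,fy=7,interpolation=cv2.INTER_CUBIC))
E
```

```text
(no output)
```

View pics/t3.png

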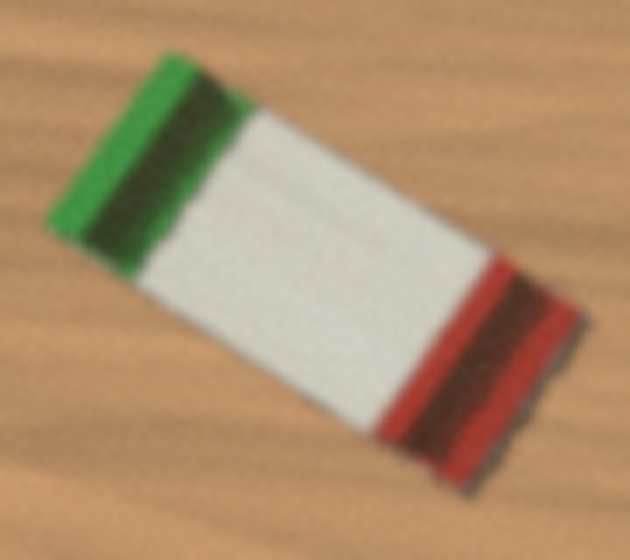

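View pics/s3.png

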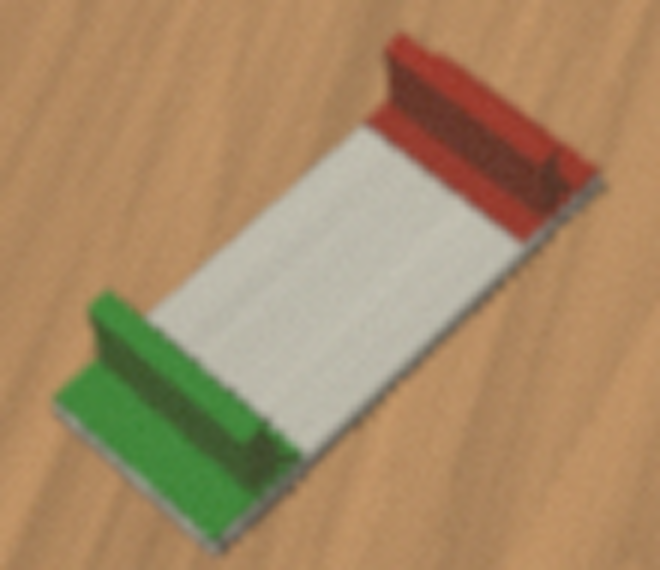

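View pics/s4.png

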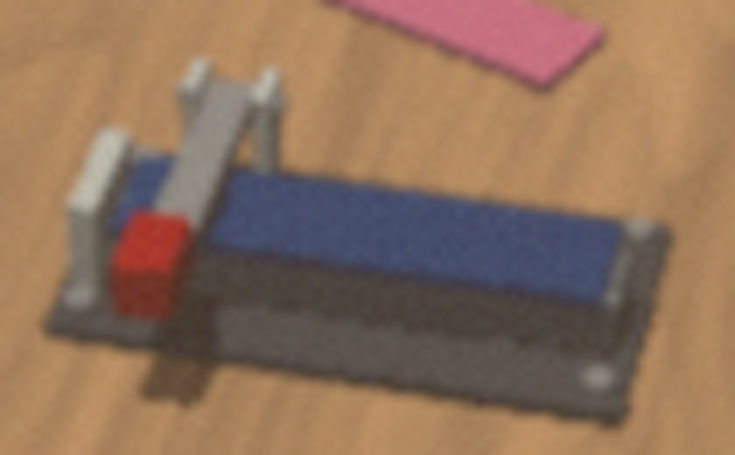

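```bash
cat > fit.py <<'E'
from h import *
from scipy.optimize import least_squares
T=cam("top");S=cam("side")
def px(l,s,o): return [((a+.5)/s-.5+o[0],(b+.5)/s-.5+o[1]) for a,b in l]
for n,p,z in [("white",(713,142),.048),("orange",(596,279),.048),("brass",(653,479),.044),("blue",(508,119),.048),("steel",(434,475),.044)]:
    print(n,"top",back(T,px([p],3.6,(140,150))[0],z).round(4))
for n,p,z in [("white",(138,173),.048),("orange",(210,234),.048),("brass",(342,223),.044),("blue",(91,263),.048),("steel",(326,331),.044)]:
    print(n,"side",back(S,px([p],2.3,(220,160))[0],z).round(4))
def fit(obs,x0):
    def f(p):
        c,s=np.cos(p[2]),np.sin(p[2]);r=[]
        for C,uv,X in obs:
            W=[p[0]+c*X[0]-s*X[1],p[1]+s*X[0]+c*X[1],X[2]];r+=list(proj(C,W)[0]-uv)
        return r
    q=least_squares(f,x0,loss='soft_l1');print(q.x.round(4),"res",np.round(np.array(f(q.x)).reshape(-1,2),1).tolist())
    return q.x
t=px([(175,52),(45,225),(470,492),(588,322)],7,(145,185));s=px([(57,400),(218,543),(603,178),(108,293),(268,430),(400,35)],6,(220,330))
for sg in(1,):
  # look: top A = which y?  +x toward green(up-left), +y to left of it => B
  O=[(T,t[0],(.075,-.032,.008)),(T,t[1],(.075,.032,.008)),(T,t[2],(-.075,.032,.008)),(T,t[3],(-.075,-.032,.008)),
   (S,s[0],(.075,-.032,.008)),(S,s[1],(.075,.032,.008)),(S,s[2],(-.075,.032,.008)),(S,s[3],(.051,-.03,.036)),(S,s[5],(-.059,-.03,.036))]
  r=fit(O[:4],(.55,.25,1.));r=fit(O,r)
t=px([(172,498),(272,502),(188,97),(287,100)],5,(375,190))
s=px([(603,299),(622,220)],7,(295,165))
print([back(T,p,.036).round(4) for p in t],[back(S,p,.036).round(4) for p in s])
r=fit([(T,t[0],(-.08,.02,.036)),(T,t[1],(-.08,-.02,.036)),(T,t[2],(.08,.02,.036)),(T,t[3],(.08,-.02,.036)),(S,s[0],(-.08,.02,.036)),(S,s[1],(-.08,-.02,.036))],(.6,-.1,0))
print("handle top corners",[back(T,p,.062).round(4) for p in px([(70,105),(146,108),(147,156),(70,154)],5,(375,190))])
print("cam", (-T[1].T@T[2]).round(3))
E
python3 fit.py
```

```text
white top [ 0.6386 -0.0586  0.048 ]
orange top [ 0.5552 -0.0035  0.048 ]
brass top [ 0.4514 -0.0454  0.044 ]
blue top [0.6398 0.0548 0.048 ]
steel top [0.4412 0.07   0.044 ]
white side [ 0.6358 -0.0613  0.048 ]
orange side [ 0.553 -0.004  0.048]
brass side [ 0.4501 -0.0486  0.044 ]
blue side [0.6371 0.0525 0.048 ]
steel side [0.4381 0.0713 0.044 ]
[0.5475 0.232  1.1097] res [[-0.1, -0.4], [-0.1, 0.3], [-0.5, 1.2], [0.8, -0.8]]
[0.5463 0.231  1.1141] res [[0.2, 0.3], [0.2, 1.0], [0.0, 1.7], [1.3, -0.4], [-1.7, 0.7], [-0.9, 1.7], [0.3, -0.3], [-0.2, -0.5], [0.2, -0.3]]
[array([ 0.4579, -0.2139,  0.036 ]), array([ 0.4604, -0.252 ,  0.036 ]), array([ 0.6171, -0.2095,  0.036 ]), array([ 0.6201, -0.2486,  0.036 ])] [array([ 0.4564, -0.2157,  0.036 ]), array([ 0.4579, -0.2572,  0.036 ])]
[ 0.5383 -0.2314  0.032 ] res [[0.0, 0.1], [1.0, 0.8], [-0.3, -0.3], [0.1, 0.6], [-0.8, 0.4], [-0.7, 0.8]]
handle top corners [array([ 0.6014, -0.1602,  0.062 ]), array([ 0.6034, -0.1893,  0.062 ]), array([ 0.5844, -0.191 ,  0.062 ]), array([ 0.5821, -0.1616,  0.062 ])]
cam [ 0.344 -0.052  0.959]
```

Both views agree to about 2–3 mm. The rest is at about (0.5465, 0.231) with yaw 1.114. The fixture is at about (0.538, -0.2315) with yaw 0.03, and the handle at about (0.594, -0.175). I'll hover above the handle to refine these with the wrist camera.

```bash
cat > go.py <<'E'
import sys
from h import *
st=arm.get_state();R=Ro.from_euler('xyz',st["ee_rot"]).as_matrix()
x,y,z,yaw=map(float,sys.argv[1:5])
d=R.T@(np.array([x,y,z])-st["eef_pos"]);turn=-np.degrees((yaw-st["ee_rot"][2]+np.pi)%(2*np.pi)-np.pi)
n=max(np.linalg.norm(d)/.0417,abs(turn)/7.16)
print("pos",st["eef_pos"].round(4),"rot",st["ee_rot"].round(4),"w",round(st["width"],4),"q",st["q"].round(2),"t",round(st["t"],2),"F",st["force"].round(1))
print("shift",d.round(4),"turn",round(turn,1),"rows",round(n,1))
E
python3 go.py .5935 -.175 .2 3.17
```

```text
pos [ 0.2786 -0.6144  0.2258] rot [-3.1415e+00 -1.3000e-03  1.9965e+00] w 0.0878 q [-0.86  0.36  0.01 -0.   -1.22 -0.29] t 0.15 F [-0.2  0.1 -0.4]
shift [0.2701 0.4682 0.0261] turn -67.2 rows 13.0
```

```bash
python3 -m handwheel '[[[0.06,0.27,0.468,0.026,-67.2],[0.06,0.27,0.468,0.026,-67.2],[0.06,0.27,0.468,0.026,-67.2],[0.06,0.27,0.468,0.026,-67.2],[0.06,0.27,0.468,0.026,-67.2],[0.06,0.27,0.468,0.026,-67.2],[0.06,0.27,0.468,0.026,-67.2],[0.06,0.27,0.468,0.026,-67.2],[0.06,0.27,0.468,0.026,-67.2],[0.06,0.27,0.468,0.026,-67.2],[0.06,0.27,0.468,0.026,-67.2],[0.06,0.27,0.468,0.026,-67.2],[0.06,0.27,0.468,0.026,-67.2],[0.06,0.27,0.468,0.026,-67.2],[0.06,0.27,0.468,0.026,-67.2],[0.06,0.27,0.468,0.026,-67.2],[0.06,0.27,0.468,0.026,-67.2],[0.06,0.27,0.468,0.026,-67.2]]]'
python3 go.py .5935 -.175 .06 3.17
python3 - <<'E'
from h import *
st=arm.get_state();im=grab_frame("wrist");cv2.imwrite("pics/w1.png",im)
E
```

```text
t: 1.65
eef_pos: [0.5927, -0.1762, 0.2003]
ee_rot: [3.14, -0.001, -3.115]
force: [-0.2, -0.7, 0.7]
width: 0.0598
pos [ 0.5927 -0.1762  0.2003] rot [ 3.1405e+00 -6.0000e-04 -3.1152e+00] w 0.0598 q [ 0.03  0.28 -0.16 -0.   -1.13  0.  ] t 1.65 F [-0.2 -0.7  0.7]
shift [-0.0009  0.001   0.1403] turn -0.1 rows 3.4
```

View pics/w1.png

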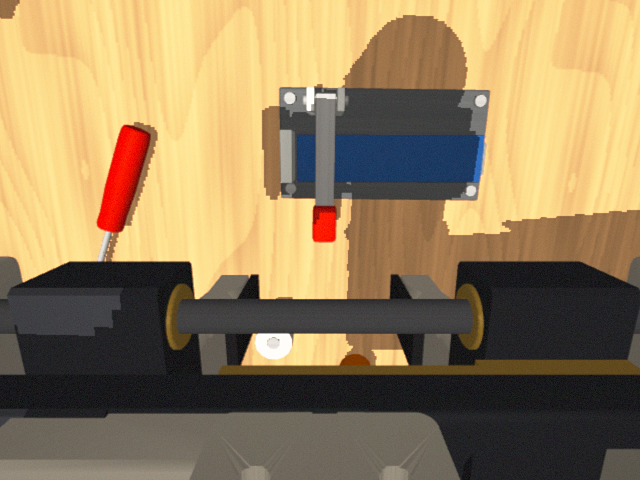

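The wrist view shows the red handle at about (313–336, 206–241) and the blue coupon at about (296–480, 135–183), with the fixture nearly square to the image.

```bash
python3 - <<'E'
from h import *
im=cv2.imread("pics/w1.png")
cv2.imwrite("pics/w1c.png",cv2.resize(im[80:250,260:500],None,fx=3.3,fy=3.3,interpolation=cv2.INTER_CUBIC))
C=cam("wrist")
print("handle",[back(C,p,.062).round(4) for p in [(313,206),(336,206),(336,218),(313,218)]])
print("coupon",[back(C,p,.036).round(4) for p in [(296,135),(480,136),(480,183),(296,182)]])
print(proj(C,[[.594,-.175,.062],[.594,-.175,.04]]))
E
```

```text
handle [array([ 0.6027, -0.1948,  0.062 ]), array([ 0.584 , -0.1953,  0.062 ]), array([ 0.5837, -0.1853,  0.062 ]), array([ 0.6026, -0.1848,  0.062 ])]
coupon [array([ 0.6189, -0.2507,  0.036 ]), array([ 0.4633, -0.2539,  0.036 ]), array([ 0.4581, -0.2145,  0.036 ]), array([ 0.6186, -0.2113,  0.036 ])]
[[323.11054227 229.91089363]
 [323.1838149  224.34640408]]
```

View pics/w1c.png

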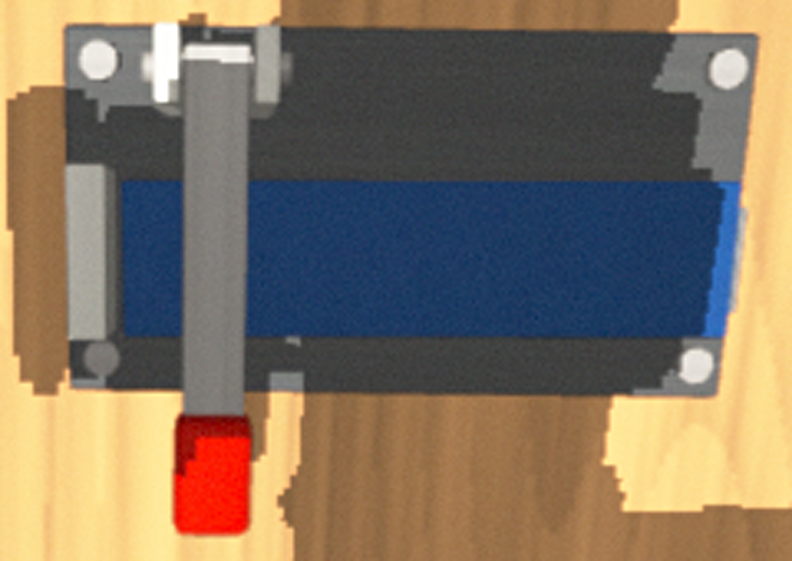

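```bash
python3 -m handwheel '[[[0.06,-0.001,0.0,0.042,0],[0.06,-0.001,0.0,0.083,0],[0.06,-0.001,0.0,0.124,0],[0.06,-0.001,0.0,0.15,0],[0.06,-0.001,0.0,0.167,0],[0.06,-0.001,0.0,0.167,0],[0.06,-0.001,0.0,0.167,0],[0.0,-0.001,0.0,0.167,0],[0.0,-0.001,0.0,0.167,0],[0.0,-0.001,0.0,0.167,0],[0.0,-0.001,0.0,0.167,0],[0.0,-0.001,0.0,0.167,0],[0.0,-0.001,0.0,0.167,0]]]' 25
python3 - <<'E'
from h import *
cv2.imwrite("pics/w2.png",grab_frame("wrist"))
# arc: tool y shift (tool +y = world +y here), z shift
for th in np.arange(.1,1.0,.1):
    print(round(th,1),(np.array([100*np.cos(th)-8*np.sin(th)-100, -(100*np.sin(th)+8*np.cos(th)-8)])).round(1))
E
```

```text
t: 2.78
eef_pos: [0.5939, -0.176, 0.0339]
ee_rot: [3.141, 0.0, -3.115]
force: [-0.5, -0.6, -0.6]
width: 0.0254
0.1 [-1.3 -9.9]
0.2 [ -3.6 -19.7]
0.3 [ -6.8 -29.2]
0.4 [-11.  -38.3]
0.5 [-16.1 -47. ]
0.6 [-22.  -55.1]
0.7 [-28.7 -62.5]
0.8 [-36.1 -69.3]
0.9 [-44.1 -75.3]
```

View pics/w2.png

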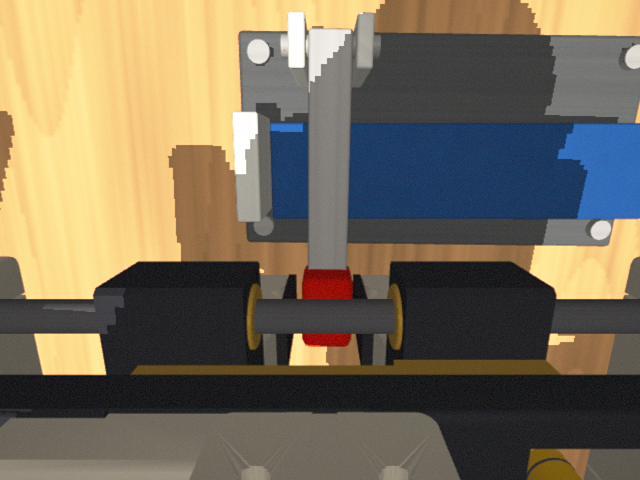

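The handle sits between the closing fingers at about (327,305). I'll finish closing and then lift along the arc to about 0.9 rad.

```bash
python3 -m handwheel '[[[0.0,0,0,0,0],[0.0,0,0,0,0],[0.0,0,0,0,0],[0.0,0,0,0,0],[0.0,0,-0.001,-0.010,0],[0.0,0,-0.0036,-0.0197,0],[0.0,0,-0.007,-0.029,0],[0.0,0,-0.011,-0.038,0],[0.0,0,-0.016,-0.047,0],[0.0,0,-0.022,-0.055,0],[0.0,0,-0.0287,-0.0625,0],[0.0,0,-0.036,-0.069,0],[0.0,0,-0.044,-0.075,0],[0.0,0,-0.048,-0.078,0],[0.0,0,-0.048,-0.078,0],[0.0,0,-0.048,-0.078,0],[0.0,0,-0.048,-0.078,0]]]' 25
python3 - <<'E'
from h import *
cv2.imwrite("pics/w3.png",grab_frame("wrist"));cv2.imwrite("pics/s5.png",cv2.resize(grab_frame("side")[120:260,250:450],None,fx=4,fy=4))
E
```

```text
t: 4.25
eef_pos: [0.5939, -0.225, 0.1129]
ee_rot: [3.141, -0.001, -3.116]
force: [-7.3, 0.1, 0.9]
width: 0.0195
```

View pics/w3.png

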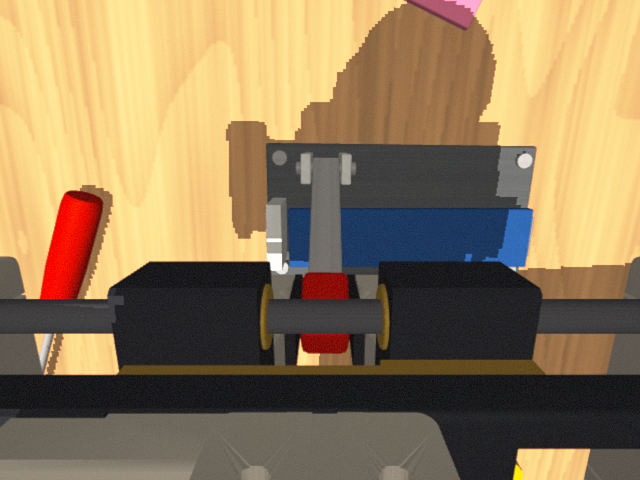

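View pics/s5.png

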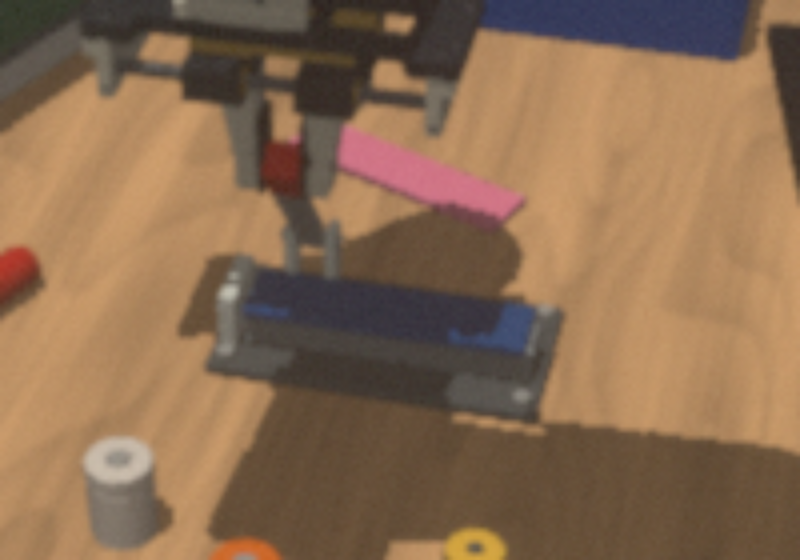

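The bar is up at about 0.95 rad and the coupon hasn't moved. I'll release, rise, and work out the coupon grasp.

```bash
python3 -m handwheel '[[[0.06,0,0,0,0],[0.06,0,0,0,0],[0.06,0,0,0,0],[0.06,0,0,0,0],[0.06,0,0,0,0],[0.06,0,0,-0.03,0],[0.06,0,0,-0.07,0],[0.06,0,0,-0.1,0],[0.06,0,0,-0.1,0],[0.06,0,0,-0.1,0]]]' 25
python3 go.py .5265 -.2325 .14 1.599
```

```text
t: 5.18
eef_pos: [0.5955, -0.2253, 0.2157]
ee_rot: [-3.141, 0.004, -3.115]
force: [-0.4, 0.1, -0.3]
width: 0.0601
pos [ 0.5955 -0.2253  0.2157] rot [-3.1414  0.0038 -3.1153] w 0.0601 q [-0.06  0.3  -0.1  -0.   -1.17  0.08] t 5.18 F [-0.4  0.1 -0.3]
shift [ 0.0694 -0.0054  0.0754] turn 89.9 rows 12.6
```

```bash
python3 -m handwheel '[[[0.07,0.035,-0.0054,0,90],[0.07,0.069,-0.0054,0,90],[0.07,0.069,-0.0054,0,90],[0.07,0.069,-0.0054,0,90],[0.07,0.069,-0.0054,0,90],[0.07,0.069,-0.0054,0,90],[0.07,0.069,-0.0054,0,90],[0.07,0.069,-0.0054,0,90],[0.07,0.069,-0.0054,0,90],[0.07,0.069,-0.0054,0,90],[0.07,0.069,-0.0054,0,90],[0.07,0.069,-0.0054,0,90],[0.07,0.069,-0.0054,0,90],[0.07,0.069,-0.0054,0,90],[0.07,0.069,-0.0054,0,90],[0.07,0.069,-0.0054,0,90]]]' 25
python3 go.py .5265 -.2325 .017 1.599
python3 - <<'E'
from h import *
cv2.imwrite("pics/w4.png",grab_frame("wrist"));cv2.imwrite("pics/t4.png",cv2.resize(grab_frame("top")[170:320,360:480],None,fx=4,fy=4))
E
```

```text
t: 6.52
eef_pos: [0.5265, -0.2324, 0.2149]
ee_rot: [3.139, 0.0, 1.6]
force: [-0.0, -0.7, 0.1]
width: 0.0701
pos [ 0.5265 -0.2324  0.2149] rot [3.1385 0.     1.5998] w 0.0701 q [-0.08  0.2  -0.23 -0.   -1.13 -1.47] t 6.52 F [-0.  -0.7  0.1]
shift [-1.000e-04 -6.000e-04  1.979e-01] turn 0.0 rows 4.7
```

View pics/w4.png

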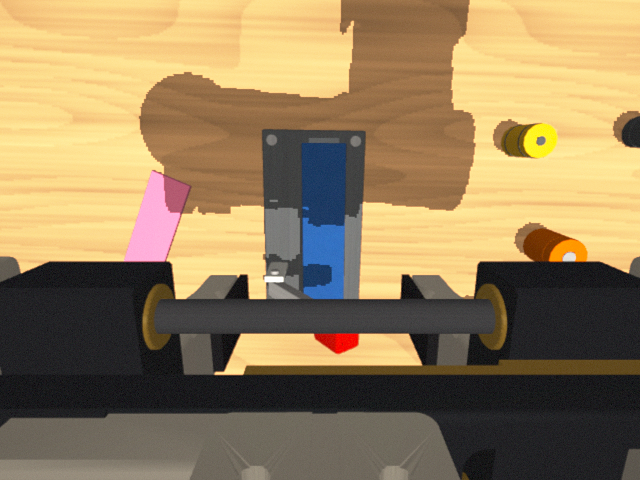

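The wrist view has the coupon at columns 302–346, centred under the tool (324), with its near end at row 143. I'll check that end and go down.

```bash
python3 - <<'E'
from h import *
C=cam("wrist")
print([back(C,p,.036).round(4) for p in [(302,143),(345,143),(302,240),(346.5,240)]])
E
python3 -m handwheel '[[[0.07,0,0,0.041,0],[0.07,0,0,0.082,0],[0.07,0,0,0.123,0],[0.07,0,0,0.155,0],[0.07,0,0,0.178,0],[0.07,0,0,0.193,0],[0.07,0,0,0.197,0],[0.07,0,0,0.197,0],[0.07,0,0,0.197,0]]]' 25
```

```text
[array([ 0.4595, -0.2544,  0.036 ]), array([ 0.4584, -0.2162,  0.036 ]), array([ 0.5486, -0.2533,  0.036 ]), array([ 0.5474, -0.2111,  0.036 ])]
t: 7.37
eef_pos: [0.5279, -0.2326, 0.0188]
ee_rot: [3.137, 0.0, 1.6]
force: [0.5, 0.3, 0.1]
width: 0.0702
```

```bash
python3 -m handwheel '[[[0.0,0,0,0.001,0],[0.0,0,0,0.001,0],[0.0,0,0,0.001,0],[0.0,0,0,0.001,0],[0.0,0,0,0.001,0],[0.0,0,0,0.001,0],[0.0,0,0,0.001,0],[0.0,0,0,0.001,0]]]' 30
python3 - <<'E'
from h import *
cv2.imwrite("pics/w5.png",grab_frame("wrist"))
E
```

```text
t: 8.03
eef_pos: [0.5281, -0.2326, 0.0183]
ee_rot: [3.137, 0.001, 1.6]
force: [-1.1, 0.8, 4.7]
width: 0.0391
```

View pics/w5.png

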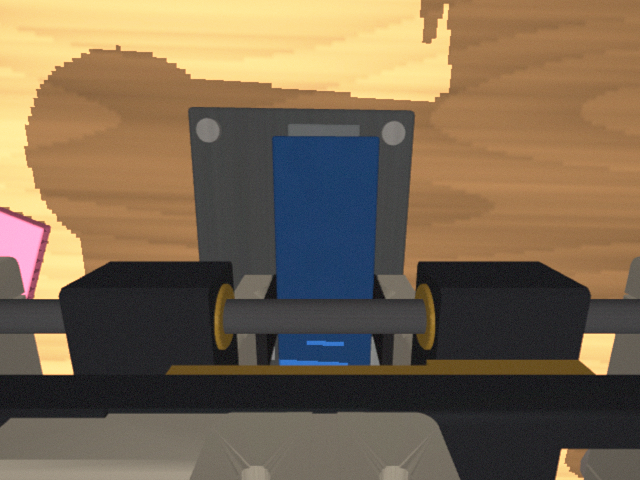

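The coupon is gripped at 39 mm. I'll slide it out 42 mm, pause, and lift.

```bash
python3 -m handwheel '[[[0.0,0,-0.006,0,0],[0.0,0,-0.012,0,0],[0.0,0,-0.018,0,0],[0.0,0,-0.024,0,0],[0.0,0,-0.030,0,0],[0.0,0,-0.036,0,0],[0.0,0,-0.042,0,0],[0.0,0,-0.042,0,0],[0.0,0,-0.042,0,0],[0.0,0,-0.042,0,0]]]' 30
python3 - <<'E'
from h import *
cv2.imwrite("pics/w6.png",grab_frame("wrist"))
E
```

```text
t: 8.92
eef_pos: [0.4847, -0.2339, 0.0183]
ee_rot: [3.139, 0.0, 1.6]
force: [-3.4, 0.9, 9.3]
width: 0.0394
```

View pics/w6.png

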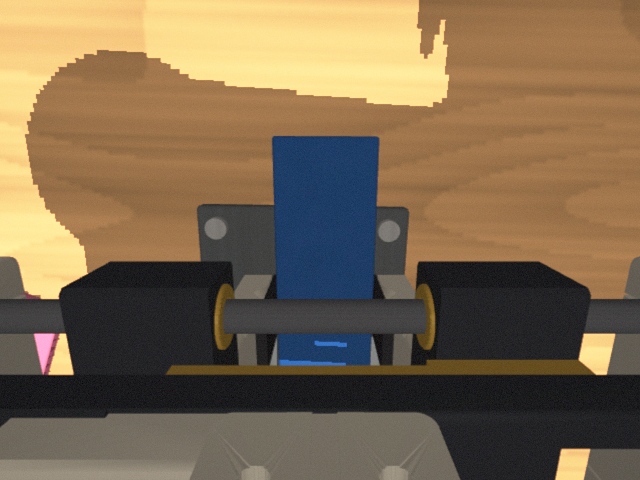

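```bash
python3 - <<'E'
from h import *
C=cam("wrist");st=arm.get_state()
for p in [(273,137),(378.5,137)]:
  X=back(C,p,.036);print(X.round(4),(Ro.from_euler('xyz',st["ee_rot"]).inv().apply(X-st["eef_pos"])).round(4))
E
python3 -m handwheel '[[[0.0,0,0,-0.01,0],[0.0,0,0,-0.03,0],[0.0,0,0,-0.06,0],[0.0,0,0,-0.1,0],[0.0,0,0,-0.13,0],[0.0,0,0,-0.13,0],[0.0,0,0,-0.13,0]]]' 30
python3 go.py .55 .20 .15 2.685
```

```text
[ 0.4158 -0.2548  0.036 ] [-0.0189 -0.0693 -0.0179]
[ 0.4147 -0.2161  0.036 ] [ 0.0198 -0.0693 -0.0179]
t: 9.55
eef_pos: [0.4847, -0.2338, 0.1496]
ee_rot: [3.137, 0.0, 1.599]
force: [-0.7, 0.4, -1.8]
width: 0.0389
pos [ 0.4847 -0.2338  0.1496] rot [3.1369e+00 3.0000e-04 1.5993e+00] w 0.0389 q [-0.09  0.2  -0.4  -0.   -0.97 -1.46] t 9.55 F [-0.7  0.4 -1.8]
shift [ 4.317e-01  7.770e-02 -1.000e-04] turn -62.2 rows 10.5
```

The coupon centre is +10.7 mm along tool y from the TCP. I'll carry it over to the rest.

```bash
python3 -m handwheel '[[[0.0,0.432,0.078,0,-62.2],[0.0,0.432,0.078,0,-62.2],[0.0,0.432,0.078,0,-62.2],[0.0,0.432,0.078,0,-62.2],[0.0,0.432,0.078,0,-62.2],[0.0,0.432,0.078,0,-62.2],[0.0,0.432,0.078,0,-62.2],[0.0,0.432,0.078,0,-62.2],[0.0,0.432,0.078,0,-62.2],[0.0,0.432,0.078,0,-62.2],[0.0,0.432,0.078,0,-62.2],[0.0,0.432,0.078,0,-62.2],[0.0,0.432,0.078,0,-62.2],[0.0,0.432,0.078,0,-62.2],[0.0,0.432,0.078,0,-62.2]]]' 30
python3 go.py .5418 .2214 .12 2.685
python3 - <<'E'
from h import *
cv2.imwrite("pics/w7.png",grab_frame("wrist"))
E
```

```text
t: 10.8
eef_pos: [0.5495, 0.199, 0.1488]
ee_rot: [-3.141, 0.003, 2.684]
force: [-0.8, -0.5, -0.5]
width: 0.0397
pos [0.5495 0.199  0.1488] rot [-3.1414e+00  3.0000e-03  2.6840e+00] w 0.0397 q [ 0.68  0.27 -0.3   0.   -1.   -1.14] t 10.8 F [-0.8 -0.5 -0.5]
shift [0.0169 0.0167 0.0287] turn -0.1 rows 0.9
```

View pics/w7.png

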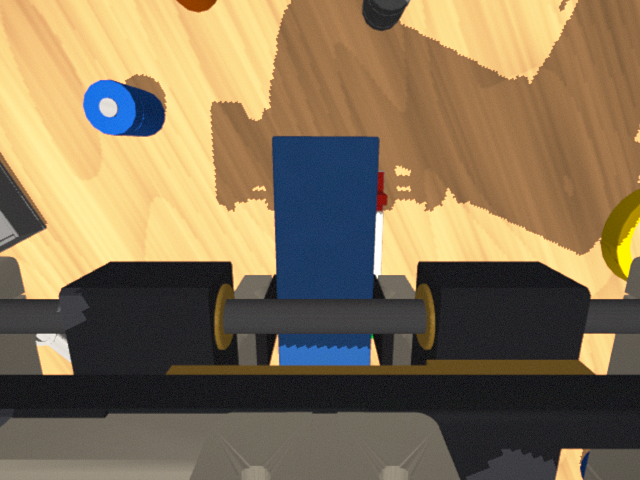

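```bash
python3 -m handwheel '[[[0.0,0.017,0.017,0,0],[0.0,0.017,0.017,0.02,0],[0.0,0.017,0.017,0.05,0],[0.0,0.017,0.017,0.08,0],[0.0,0.017,0.017,0.1,0],[0.0,0.017,0.017,0.1,0],[0.0,0.017,0.017,0.1,0]]]' 30
python3 go.py .5418 .2214 .025 2.685
python3 - <<'E'
from h import *
cv2.imwrite("pics/w8.png",grab_frame("wrist"));cv2.imwrite("pics/s8.png",cv2.resize(grab_frame("side")[300:440,180:360],None,fx=4,fy=4))
E
```

```text
t: 11.43
eef_pos: [0.542, 0.2203, 0.0487]
ee_rot: [-3.14, 0.003, 2.683]
force: [-0.8, -0.3, -0.1]
width: 0.0395
pos [0.542  0.2203 0.0487] rot [-3.1399e+00  2.7000e-03  2.6827e+00] w 0.0395 q [ 0.72  0.39 -0.41  0.   -0.78 -1.18] t 11.43 F [-0.8 -0.3 -0.1]
shift [0.0007 0.0009 0.0237] turn -0.1 rows 0.6
```

View pics/w8.png

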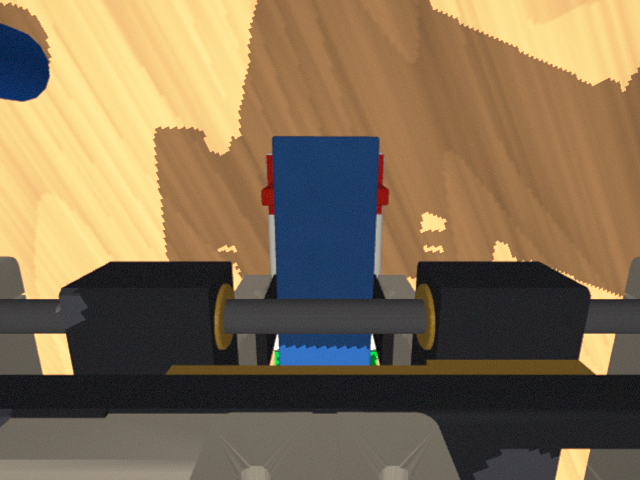

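View pics/s8.png

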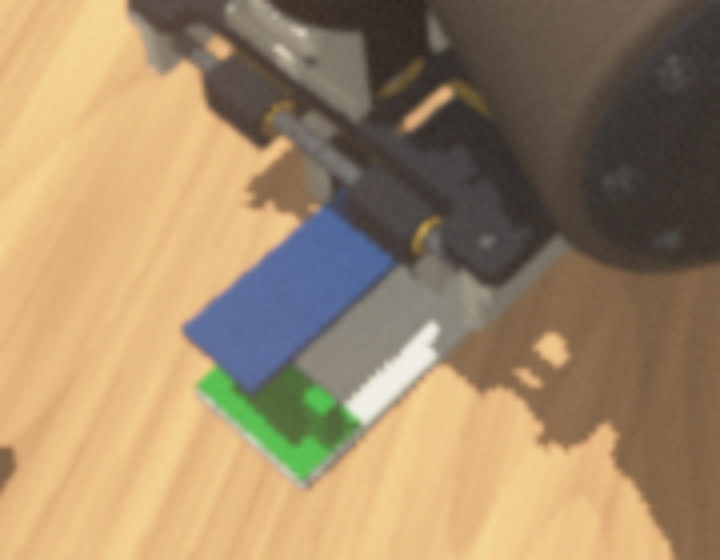

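```bash
python3 - <<'E'
from h import *
im=cv2.imread("pics/w8.png")
cv2.imwrite("pics/w8c.png",cv2.resize(im[120:280,230:430],None,fx=4,fy=3.7,interpolation=cv2.INTER_CUBIC))
C=cam("wrist");c,s=np.cos(1.114),np.sin(1.114)
for r in (184,190,196,202,207):
  X=back(C,(262,r),.036)-[.5465,.231,0];print(r,(c*X[0]+s*X[1]).round(4),(-s*X[0]+c*X[1]).round(4))
E
```

```text
184 -0.0588 -0.0307
190 -0.056 -0.0308
196 -0.0532 -0.031
202 -0.0503 -0.0311
207 -0.048 -0.0312
```

View pics/w8c.png

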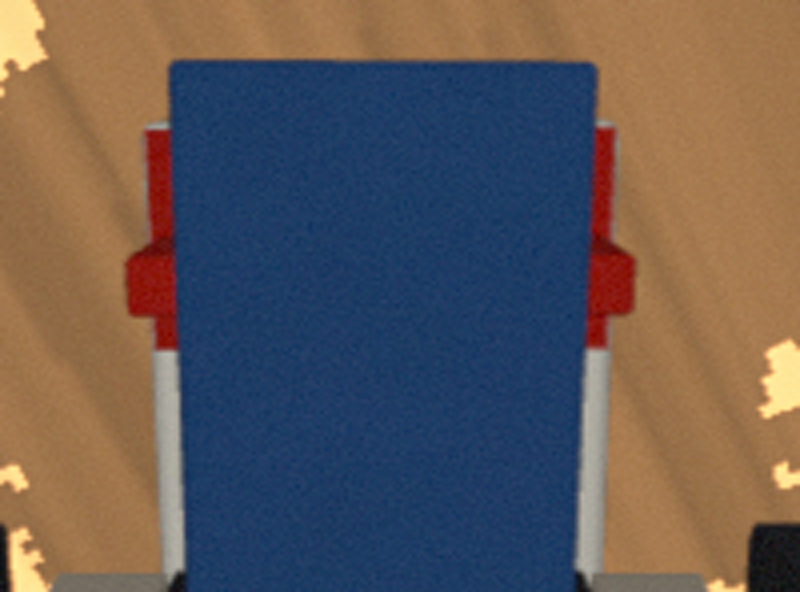

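The wrist view shows the coupon centred across the ridge, columns 262–388 against 273–379. The rest lies 2 mm further along than I'd estimated. I'll correct by +3 mm, lower and release.

```bash
python3 -m handwheel '[[[0.0,0.0005,0.003,0.008,0],[0.0,0.0005,0.003,0.015,0],[0.0,0.0005,0.003,0.02,0],[0.0,0.0005,0.003,0.0235,0],[0.0,0.0005,0.003,0.0238,0],[0.0,0.0005,0.003,0.0238,0],[0.0,0.0005,0.003,0.0238,0]]]' 30
python3 go.py .5418 .2214 .025 2.685
```

```text
t: 12.12
eef_pos: [0.5445, 0.2247, 0.027]
ee_rot: [3.139, 0.005, 2.684]
force: [0.4, 0.5, -1.5]
width: 0.0393
pos [0.5445 0.2247 0.027 ] rot [3.1393 0.0048 2.6835] w 0.0393 q [ 0.73  0.42 -0.42  0.01 -0.73 -1.19] t 12.12 F [ 0.4  0.5 -1.5]
shift [ 0.001  -0.0042  0.002 ] turn -0.1 rows 0.1
```

```bash
python3 -m handwheel '[[[0.0,0.0005,-0.002,0.001,0],[0.0,0.0005,-0.002,0.003,0],[0.0,0.0005,-0.002,0.003,0],[0.0,0.0005,-0.002,0.003,0]]]' 30
python3 -m handwheel '[[[0.065,0,0,0,0],[0.065,0,0,0,0],[0.065,0,0,0,0],[0.065,0,0,0,0],[0.065,0,0,0,0],[0.065,0,0,-0.01,0],[0.065,0,0,-0.04,0],[0.065,0,0,-0.08,0],[0.065,0,0,-0.12,0],[0.065,0,0,-0.15,0],[0.065,0,0,-0.15,0],[0.065,0,0,-0.15,0]]]' 30
python3 - <<'E'
from h import *
cv2.imwrite("pics/w9.png",grab_frame("wrist"))
E
python3 go.py .637 -.06 .15 2.685
```

```text
t: 12.45
eef_pos: [0.5432, 0.2231, 0.0244]
ee_rot: [3.139, 0.005, 2.684]
force: [-1.9, -0.9, 4.7]
width: 0.0395
t: 13.45
eef_pos: [0.5433, 0.2239, 0.1777]
ee_rot: [3.134, 0.007, 2.684]
force: [-0.6, 0.1, -0.7]
width: 0.065
pos [0.5424 0.2233 0.1757] rot [3.1371 0.0055 2.6834] w 0.0653 q [ 0.73  0.25 -0.27  0.   -1.05 -1.19] t 13.5 F [-0.6 -0.5  0.2]
shift [-0.21   -0.2123  0.0259] turn -0.1 rows 7.2
```

View pics/w9.png

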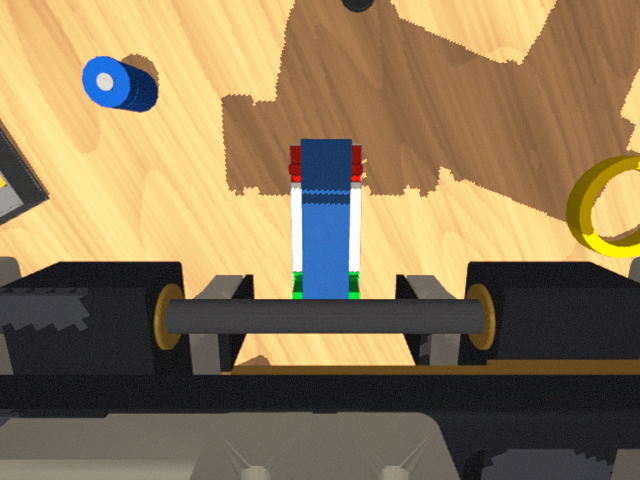

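The coupon lies across both ridges, centred on them. Next is the white canister.

```bash
python3 -m handwheel '[[[0.065,-0.21,-0.212,0.01,0],[0.065,-0.21,-0.212,0.01,0],[0.065,-0.21,-0.212,0.01,0],[0.065,-0.21,-0.212,0.01,0],[0.065,-0.21,-0.212,0.01,0],[0.065,-0.21,-0.212,0.01,0],[0.065,-0.21,-0.212,0.01,0],[0.065,-0.21,-0.212,0.01,0],[0.065,-0.21,-0.212,0.01,0],[0.065,-0.21,-0.212,0.01,0],[0.065,-0.21,-0.212,0.01,0]]]' 30
python3 - <<'E'
from h import *
st=arm.get_state();cv2.imwrite("pics/w10.png",grab_frame("wrist"));C=cam("wrist",st)
print(proj(C,[[.637,-.06,.048]]))
E
python3 go.py .637 -.06 .01 2.685
```

```text
t: 14.42
eef_pos: [0.6364, -0.0592, 0.165]
ee_rot: [3.138, 0.004, 2.684]
force: [-0.5, -1.0, 0.5]
width: 0.065
[[324.1851763  233.39161685]]
pos [ 0.6365 -0.0588  0.1654] rot [3.1376 0.0046 2.6844] w 0.065 q [ 0.21  0.34 -0.16 -0.   -1.06 -0.67] t 14.47 F [-0.3 -0.6 -0. ]
shift [-0.0003 -0.0015  0.1554] turn -0.0 rows 3.7
```

View pics/w10.png

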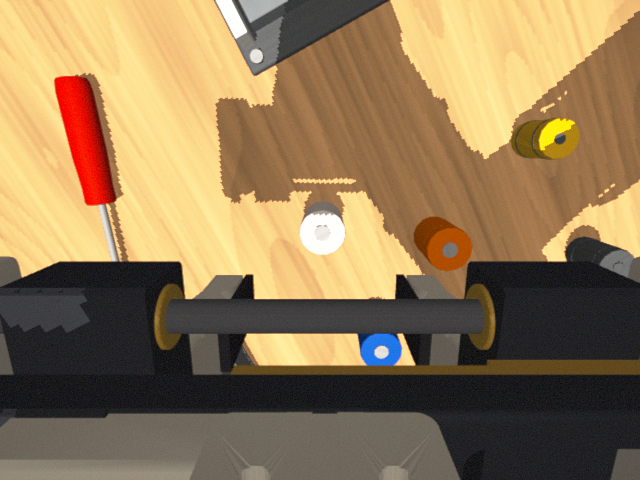

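White sits at (322,232) against a predicted (324,233), so it's on target. Descend and grip.

```bash
python3 -m handwheel '[[[0.065,-0.001,-0.001,0.041,0],[0.065,-0.001,-0.001,0.082,0],[0.065,-0.001,-0.001,0.115,0],[0.065,-0.001,-0.001,0.14,0],[0.065,-0.001,-0.001,0.154,0],[0.065,-0.001,-0.001,0.154,0],[0.065,-0.001,-0.001,0.154,0],[0.0,-0.001,-0.001,0.154,0],[0.0,-0.001,-0.001,0.154,0],[0.0,-0.001,-0.001,0.154,0],[0.0,-0.001,-0.001,0.154,0],[0.0,-0.001,-0.001,0.154,0],[0.0,-0.001,-0.001,0.154,0],[0.0,-0.001,-0.001,0.154,0]]]' 25
python3 go.py .637 -.06 .01 2.685
python3 - <<'E'
from h import *
cv2.imwrite("pics/w11.png",grab_frame("wrist"))
E
```

```text
t: 15.63
eef_pos: [0.6383, -0.0598, 0.0122]
ee_rot: [3.137, 0.005, 2.685]
force: [-0.7, 0.9, 5.5]
width: 0.0358
pos [ 0.6383 -0.0598  0.0122] rot [3.1371 0.0054 2.6846] w 0.0358 q [ 0.21  0.5  -0.31 -0.   -0.75 -0.67] t 15.63 F [-0.7  0.9  5.5]
shift [ 0.0011 -0.0007  0.0022] turn -0.0 rows 0.1
```

View pics/w11.png

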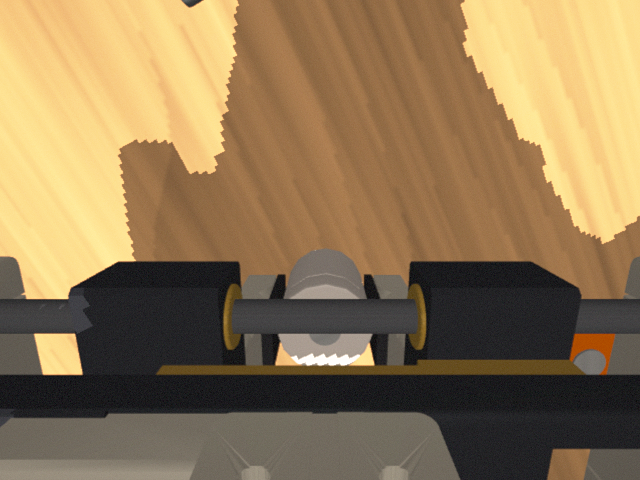

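```bash
python3 -m handwheel '[[[0.0,0,0,-0.02,0],[0.0,0,0,-0.06,0],[0.0,0,0,-0.1,0],[0.0,0,0,-0.12,0],[0.0,0,0,-0.12,0]]]' 25
python3 go.py .5717 .2818 .115 2.685
```

```text
t: 16.1
eef_pos: [0.6405, -0.06, 0.1381]
ee_rot: [3.133, 0.013, 2.685]
force: [1.1, 0.1, -0.6]
width: 0.0354
pos [ 0.6405 -0.06    0.1381] rot [3.1327 0.0131 2.6852] w 0.0354 q [ 0.21  0.36 -0.19  0.   -1.   -0.67] t 16.1 F [ 1.1  0.1 -0.6]
shift [0.2126 0.2763 0.0228] turn 0.0 rows 8.4
```

```bash
python3 -m handwheel '[[[0.0,0.212,0.276,0,0],[0.0,0.212,0.276,0,0],[0.0,0.212,0.276,0,0],[0.0,0.212,0.276,0,0],[0.0,0.212,0.276,0,0],[0.0,0.212,0.276,0,0],[0.0,0.212,0.276,0,0],[0.0,0.212,0.276,0,0],[0.0,0.212,0.276,0,0],[0.0,0.212,0.276,0,0],[0.0,0.212,0.276,0,0],[0.0,0.212,0.276,0,0],[0.0,0.212,0.276,0,0]]]' 25
python3 - <<'E'
from h import *
cv2.imwrite("pics/w12.png",grab_frame("wrist"))
E
python3 go.py .5717 .2818 .0555 2.685
```

```text
t: 17.18
eef_pos: [0.5718, 0.28, 0.1375]
ee_rot: [3.133, 0.013, 2.684]
force: [-0.0, 0.5, -1.1]
width: 0.0355
pos [0.5719 0.2799 0.1376] rot [3.1333 0.0128 2.6838] w 0.0355 q [ 0.77  0.36 -0.21  0.01 -0.99 -1.23] t 17.23 F [ 0.1  0.9 -1.3]
shift [0.0021 0.0009 0.0821] turn -0.1 rows 2.0
```

View pics/w12.png

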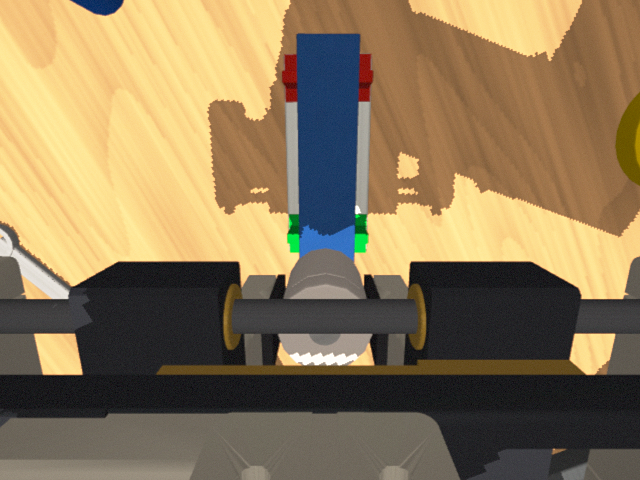

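```bash
python3 - <<'E'
from h import *
im=cv2.imread("pics/w12.png")
cv2.imwrite("pics/w12c.png",cv2.resize(im[20:270,240:420],None,fx=4,fy=2.4,interpolation=cv2.INTER_CUBIC))
C=cam("wrist");c,s=np.cos(1.112),np.sin(1.112)
def f(p,z):
  X=back(C,p,z)-[.5474,.2325,0];return ((c*X[0]+s*X[1]).round(4),(-s*X[0]+c*X[1]).round(4))
print("coupon",f((297,34),.042),f((360,34),.042),f((302,225),.042),f((354.5,225),.042))
E
```

```text
coupon (np.float64(-0.0795), np.float64(-0.0196)) (np.float64(-0.0794), np.float64(0.0195)) (np.float64(0.0421), np.float64(-0.0183)) (np.float64(0.0419), np.float64(0.0187))
```

View pics/w12c.png

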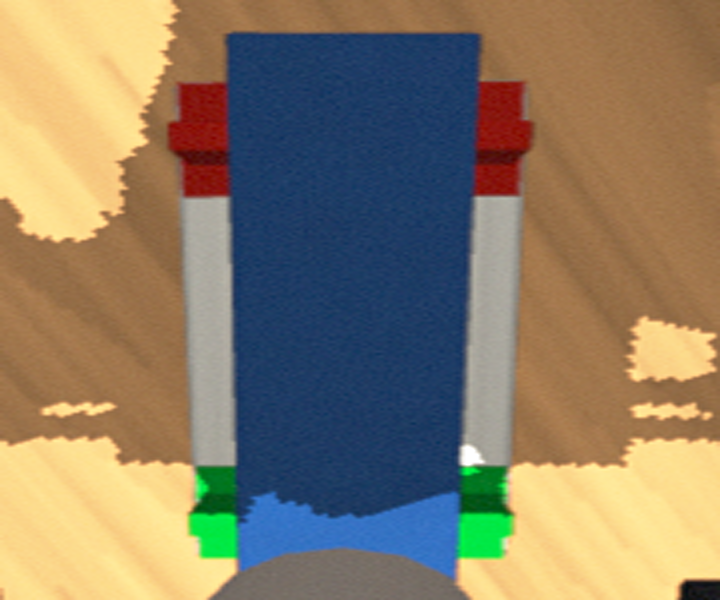

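The coupon is centred on the rest to within 1 mm in my rest frame. Lower the white canister.

```bash
python3 -m handwheel '[[[0.0,0.002,0.001,0.03,0],[0.0,0.002,0.001,0.055,0],[0.0,0.002,0.001,0.07,0],[0.0,0.002,0.001,0.078,0],[0.0,0.002,0.001,0.081,0],[0.0,0.002,0.001,0.081,0],[0.0,0.002,0.001,0.081,0],[0.0,0.002,0.001,0.081,0]]]' 25
python3 go.py .5717 .2818 .0542 2.685
```

```text
t: 17.9
eef_pos: [0.5726, 0.2822, 0.058]
ee_rot: [3.131, 0.014, 2.684]
force: [-0.7, 0.4, -2.7]
width: 0.0357
pos [0.5726 0.2822 0.058 ] rot [3.1314 0.0137 2.6836] w 0.0357 q [ 0.77  0.44 -0.29  0.01 -0.83 -1.24] t 17.9 F [-0.7  0.4 -2.7]
shift [ 0.0006 -0.0008  0.0037] turn -0.1 rows 0.1
```

```bash
python3 -m handwheel '[[[0.0,0.0005,-0.0005,0.002,0],[0.0,0.0005,-0.0005,0.0035,0],[0.0,0.0005,-0.0005,0.004,0],[0.0,0.0005,-0.0005,0.004,0]]]' 25
python3 go.py .5717 .2818 .0542 2.685
```

```text
t: 18.23
eef_pos: [0.5721, 0.2822, 0.0544]
ee_rot: [3.131, 0.014, 2.684]
force: [-0.4, 1.2, 0.3]
width: 0.0357
pos [0.5721 0.2822 0.0544] rot [3.1307 0.014  2.6839] w 0.0357 q [ 0.77  0.44 -0.3   0.01 -0.82 -1.24] t 18.23 F [-0.4  1.2  0.3]
shift [ 0.0002 -0.0006  0.0002] turn -0.1 rows 0.0
```

```bash
python3 -m handwheel '[[[0.06,0,0,0.0005,0],[0.06,0,0,0.0005,0],[0.06,0,0,0,0],[0.06,0,0,0,0],[0.06,0,0,0,0],[0.06,0,0,-0.02,0],[0.06,0,0,-0.05,0],[0.06,0,0,-0.09,0],[0.06,0,0,-0.12,0],[0.06,0,0,-0.12,0],[0.06,0,0,-0.12,0]]]' 25
python3 - <<'E'
from h import *
cv2.imwrite("pics/w13.png",grab_frame("wrist"));cv2.imwrite("pics/s13.png",cv2.resize(grab_frame("side")[300:440,180:360],None,fx=4,fy=4))
E
python3 go.py .554 -.004 .165 2.685
```

```text
t: 19.15
eef_pos: [0.5709, 0.2826, 0.177]
ee_rot: [3.126, 0.016, 2.684]
force: [-0.2, -0.1, -1.0]
width: 0.0601
pos [0.5695 0.2816 0.1738] rot [3.1313 0.0134 2.6836] w 0.0602 q [ 0.77  0.32 -0.17  0.01 -1.06 -1.23] t 19.25 F [ 0.3 -0.1  0.3]
shift [-0.1122 -0.2631  0.0076] turn -0.1 rows 6.9
```

View pics/w13.png

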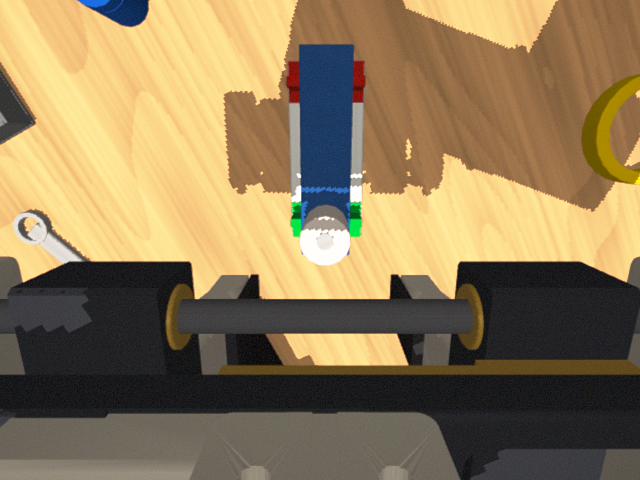

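View pics/s13.png

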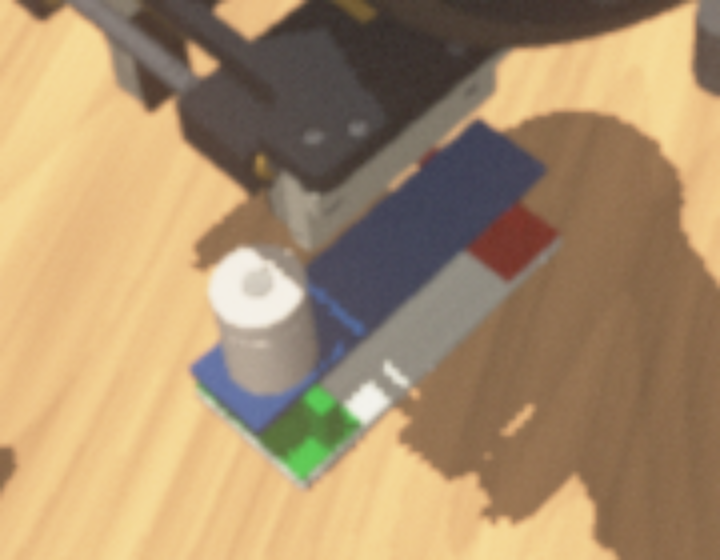

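White stands over the green ridge with its top at (325,241). Next, orange.

```bash
python3 - <<'E'
from h import *
C=cam("wrist");c,s=np.cos(1.112),np.sin(1.112)
X=back(C,(325,241),.09)-[.5474,.2325,0];print("white",(c*X[0]+s*X[1]).round(4),(-s*X[0]+c*X[1]).round(4))
E
python3 -m handwheel '[[[0.065,-0.112,-0.263,0.005,0],[0.065,-0.112,-0.263,0.005,0],[0.065,-0.112,-0.263,0.005,0],[0.065,-0.112,-0.263,0.005,0],[0.065,-0.112,-0.263,0.005,0],[0.065,-0.112,-0.263,0.005,0],[0.065,-0.112,-0.263,0.005,0],[0.065,-0.112,-0.263,0.005,0],[0.065,-0.112,-0.263,0.005,0],[0.065,-0.112,-0.263,0.005,0],[0.065,-0.112,-0.263,0.005,0]]]' 25
python3 - <<'E'
from h import *
st=arm.get_state();cv2.imwrite("pics/w14.png",grab_frame("wrist"));C=cam("wrist",st)
print(proj(C,[[.554,-.004,.048]]))
E
python3 go.py .554 -.004 .012 2.685
```

```text
white 0.0511 0.0009
t: 20.17
eef_pos: [0.5537, -0.0032, 0.1669]
ee_rot: [3.132, 0.013, 2.684]
force: [0.4, -0.6, 0.5]
width: 0.0645
[[325.89040194 231.8984264 ]]
pos [ 0.5538 -0.003   0.167 ] rot [3.1318 0.0127 2.6848] w 0.0649 q [ 0.35  0.2  -0.36  0.   -1.   -0.81] t 20.22 F [ 0.6 -0.2 -0.4]
shift [ 0.0013 -0.0023  0.155 ] turn -0.0 rows 3.7
```

View pics/w14.png

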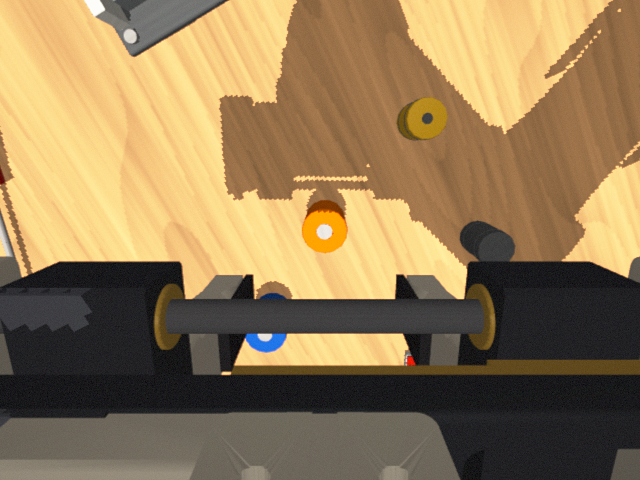

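Orange is at (324,231), where predicted. Descend and grip.

```bash
python3 -m handwheel '[[[0.065,0.0003,-0.002,0.041,0],[0.065,0.0003,-0.002,0.082,0],[0.065,0.0003,-0.002,0.115,0],[0.065,0.0003,-0.002,0.14,0],[0.065,0.0003,-0.002,0.155,0],[0.065,0.0003,-0.002,0.155,0],[0.065,0.0003,-0.002,0.155,0],[0.0,0.0003,-0.002,0.155,0],[0.0,0.0003,-0.002,0.155,0],[0.0,0.0003,-0.002,0.155,0],[0.0,0.0003,-0.002,0.155,0],[0.0,0.0003,-0.002,0.155,0],[0.0,0.0003,-0.002,0.155,0],[0.0,0.0003,-0.002,0.155,0]]]' 25
python3 go.py .554 -.004 .012 2.685
python3 -m handwheel '[[[0.0,0,0,-0.02,0],[0.0,0,0,-0.06,0],[0.0,0,0,-0.1,0],[0.0,0,0,-0.12,0],[0.0,0,0,-0.12,0]]]' 25
python3 - <<'E'
from h import *
cv2.imwrite("pics/w15.png",grab_frame("wrist"))
E
python3 go.py .5231 .1832 .13 2.685
```

```text
t: 21.38
eef_pos: [0.5554, -0.004, 0.0128]
ee_rot: [3.131, 0.013, 2.685]
force: [-1.6, 1.7, 7.0]
width: 0.0355
pos [ 0.5554 -0.004   0.0128] rot [3.1312 0.0134 2.6849] w 0.0355 q [ 0.35  0.39 -0.52  0.   -0.65 -0.81] t 21.38 F [-1.6  1.7  7. ]
shift [ 0.0012 -0.0006  0.0007] turn -0.0 rows 0.0
t: 21.8
eef_pos: [0.5562, -0.0039, 0.1381]
ee_rot: [3.126, 0.02, 2.685]
force: [0.6, -0.2, -2.4]
width: 0.0355
pos [ 0.5547 -0.0041  0.1353] rot [3.1275 0.0171 2.6848] w 0.0358 q [ 0.35  0.23 -0.4   0.   -0.92 -0.81] t 21.85 F [ 0.3 -0.7 -2.1]
shift [0.111  0.1541 0.0056] turn -0.0 rows 4.6
```

View pics/w15.png

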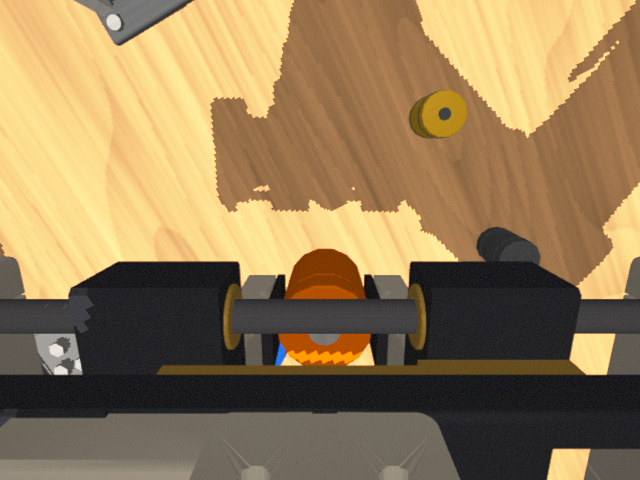

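Orange is held. I'll carry it to the red ridge.

```bash
python3 -m handwheel '[[[0.0,0.111,0.154,0,0],[0.0,0.111,0.154,0,0],[0.0,0.111,0.154,0,0],[0.0,0.111,0.154,0,0],[0.0,0.111,0.154,0,0],[0.0,0.111,0.154,0,0],[0.0,0.111,0.154,0,0],[0.0,0.111,0.154,0,0],[0.0,0.111,0.154,0,0]]]' 25
python3 go.py .523 .1832 .0548 2.685
python3 - <<'E'
from h import *
st=arm.get_state();cv2.imwrite("pics/w16.png",grab_frame("wrist"))
C=cam("wrist",st);c,s=np.cos(1.112),np.sin(1.112)
def rw(x,y,z): return [.5474+c*x-s*y,.2325+s*x+c*y,z]
print(proj(C,[rw(-.08,-.02,.042),rw(-.08,.02,.042)]).round(1).tolist())
cv2.imwrite("pics/t16.png",cv2.resize(grab_frame("top")[170:280,120:260],None,fx=5,fy=5))
E
```

```text
t: 22.6
eef_pos: [0.5225, 0.182, 0.1347]
ee_rot: [3.129, 0.016, 2.684]
force: [0.1, 0.3, -1.6]
width: 0.0357
pos [0.5225 0.182  0.1347] rot [3.1291 0.0162 2.6838] w 0.0357 q [ 0.7   0.23 -0.41  0.01 -0.92 -1.16] t 22.6 F [ 0.1  0.3 -1.6]
shift [0.0014 0.0003 0.0799] turn -0.1 rows 1.9
[[298.1, 207.8], [356.1, 208.0]]
```

View pics/w16.png

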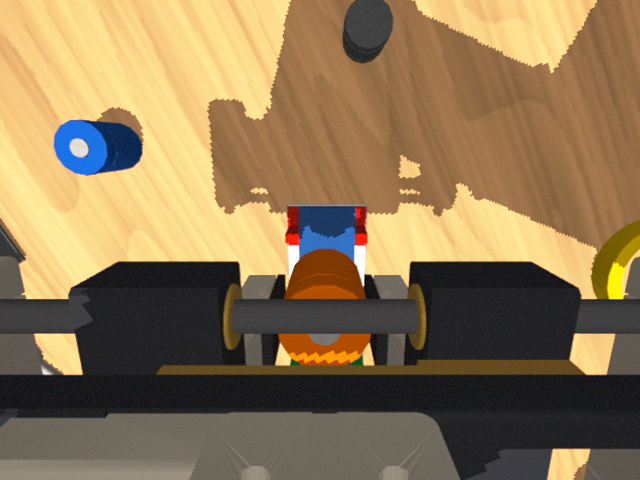

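View pics/t16.png

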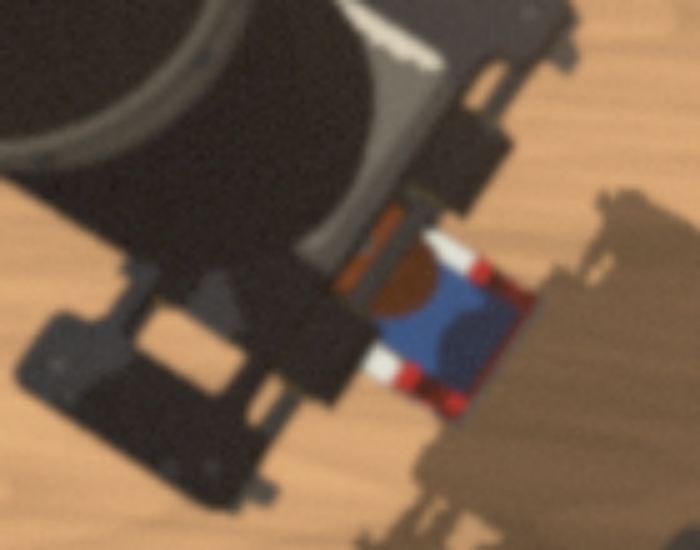

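```bash
python3 - <<'E'
from h import *
im=cv2.imread("pics/w16.png")
cv2.imwrite("pics/w16c.png",cv2.resize(im[190:270,270:385],None,fx=6,fy=6,interpolation=cv2.INTER_CUBIC))
C=cam("wrist");c,s=np.cos(1.112),np.sin(1.112)
def rw(x,y,z): return [.5474+c*x-s*y,.2325+s*x+c*y,z]
for p in [(-.075,-.032,.008),(-.075,.032,.008),(-.059,-.03,.036),(-.051,-.03,.036),(-.051,.03,.036)]: 
  q=proj(C,rw(*p))[0];print(p,q.round(1),((q+.5-[270,190])*6-.5).round(0))
E
```

```text
(-0.075, -0.032, 0.008) [287.2 206. ] [106.  99.]
(-0.075, 0.032, 0.008) [368.9 206.2] [596. 100.]
(-0.059, -0.03, 0.036) [286.1 234.6] [ 99. 270.]
(-0.051, -0.03, 0.036) [286.4 245.3] [101. 334.]
(-0.051, 0.03, 0.036) [369.  245.7] [596. 337.]
```

View pics/w16c.png

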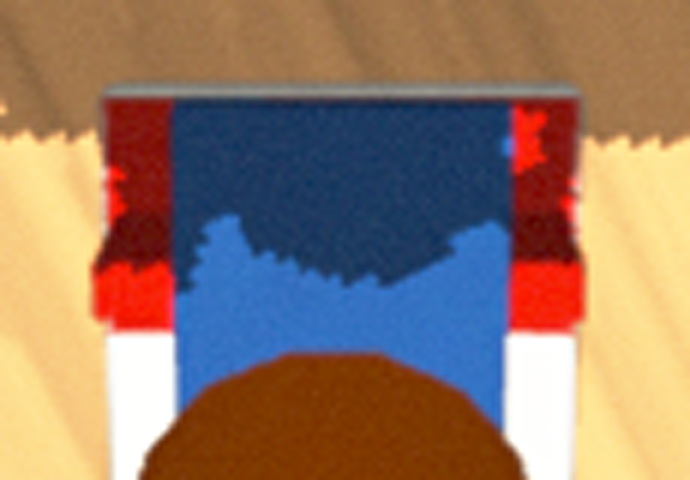

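The rest and coupon match the prediction to about 1 mm. Lower the orange.

```bash
python3 -m handwheel '[[[0.0,0.0005,0.0,0.03,0],[0.0,0.0005,0.0,0.055,0],[0.0,0.0005,0.0,0.07,0],[0.0,0.0005,0.0,0.076,0],[0.0,0.0005,0.0,0.0785,0],[0.0,0.0005,0,0.0785,0],[0.0,0.0005,0,0.0785,0],[0.0,0.0005,0,0.0785,0]]]' 25
python3 go.py .523 .1832 .0548 2.685
```

```text
t: 23.37
eef_pos: [0.5248, 0.1829, 0.0579]
ee_rot: [3.126, 0.018, 2.683]
force: [0.4, -0.6, -1.7]
width: 0.0356
pos [0.5248 0.1829 0.0579] rot [3.1264 0.0177 2.6832] w 0.0356 q [ 0.69  0.32 -0.49  0.01 -0.74 -1.16] t 23.37 F [ 0.4 -0.6 -1.7]
shift [ 0.0018 -0.0006  0.003 ] turn -0.1 rows 0.1
```

```bash
python3 -m handwheel '[[[0.0,0.001,0,0.002,0],[0.0,0.001,0,0.003,0],[0.0,0.001,0,0.0035,0],[0.0,0.001,0,0.0035,0]]]' 25
python3 go.py .523 .1832 .0548 2.685
python3 -m handwheel '[[[0.06,0,0,0.0005,0],[0.06,0,0,0.0005,0],[0.06,0,0,0,0],[0.06,0,0,0,0],[0.06,0,0,0,0],[0.06,0,0,-0.02,0],[0.06,0,0,-0.05,0],[0.06,0,0,-0.09,0],[0.06,0,0,-0.12,0],[0.06,0,0,-0.12,0],[0.06,0,0,-0.12,0]]]' 25
python3 - <<'E'
from h import *
cv2.imwrite("pics/w17.png",grab_frame("wrist"))
E
python3 go.py .451 -.047 .165 2.685
```

```text
t: 23.7
eef_pos: [0.5242, 0.1837, 0.0549]
ee_rot: [3.126, 0.018, 2.684]
force: [-1.6, 0.7, 2.1]
width: 0.0357
pos [0.5242 0.1837 0.0549] rot [3.1257 0.0181 2.6836] w 0.0357 q [ 0.7   0.33 -0.49  0.02 -0.73 -1.17] t 23.7 F [-1.6  0.7  2.1]
shift [ 0.0009 -0.001   0.0001] turn -0.1 rows 0.0
t: 24.62
eef_pos: [0.5224, 0.1836, 0.1771]
ee_rot: [3.122, 0.02, 2.684]
force: [-0.4, -0.7, -1.2]
width: 0.0597
pos [0.5214 0.1831 0.1754] rot [3.1243 0.0184 2.6833] w 0.0596 q [ 0.7   0.18 -0.36  0.01 -1.01 -1.16] t 24.67 F [ 0.1 -0.1 -0.8]
shift [-0.0384 -0.2376  0.007 ] turn -0.1 rows 5.8
```

View pics/w17.png

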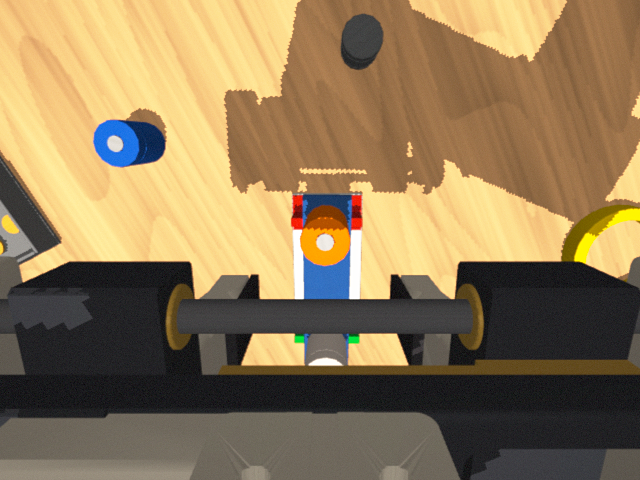

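Orange stands on the coupon at (325,242), on its centre line. Next, brass.

```bash
python3 -m handwheel '[[[0.06,-0.038,-0.238,0.005,0],[0.06,-0.038,-0.238,0.005,0],[0.06,-0.038,-0.238,0.005,0],[0.06,-0.038,-0.238,0.005,0],[0.06,-0.038,-0.238,0.005,0],[0.06,-0.038,-0.238,0.005,0],[0.06,-0.038,-0.238,0.005,0],[0.06,-0.038,-0.238,0.005,0],[0.06,-0.038,-0.238,0.005,0],[0.06,-0.038,-0.238,0.005,0],[0.06,-0.038,-0.238,0.005,0]]]' 25
python3 - <<'E'
from h import *
st=arm.get_state();cv2.imwrite("pics/w18.png",grab_frame("wrist"));C=cam("wrist",st)
print(proj(C,[[.451,-.047,.044]]))
E
python3 go.py .451 -.047 .012 2.685
```

```text
t: 25.58
eef_pos: [0.4507, -0.0463, 0.1666]
ee_rot: [3.125, 0.018, 2.685]
force: [-0.2, -0.3, -0.1]
width: 0.0604
[[326.78037551 229.75799989]]
pos [ 0.4507 -0.0463  0.1667] rot [3.1246 0.018  2.6847] w 0.0599 q [ 0.34  0.02 -0.56  0.   -0.96 -0.79] t 25.63 F [-0.2  0.4  0.2]
shift [ 0.0022 -0.0031  0.1546] turn -0.0 rows 3.7
```

View pics/w18.png

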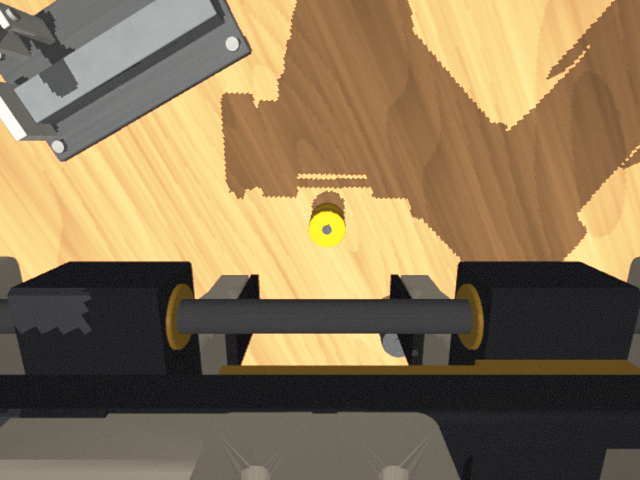

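Brass is at (327,229), exactly as predicted. Descend and grip.

```bash
python3 -m handwheel '[[[0.06,0.001,-0.003,0.041,0],[0.06,0.001,-0.003,0.082,0],[0.06,0.001,-0.003,0.115,0],[0.06,0.001,-0.003,0.14,0],[0.06,0.001,-0.003,0.155,0],[0.06,0.001,-0.003,0.155,0],[0.06,0.001,-0.003,0.155,0],[0.0,0.001,-0.003,0.155,0],[0.0,0.001,-0.003,0.155,0],[0.0,0.001,-0.003,0.155,0],[0.0,0.001,-0.003,0.155,0],[0.0,0.001,-0.003,0.155,0],[0.0,0.001,-0.003,0.155,0],[0.0,0.001,-0.003,0.155,0]]]' 30
python3 go.py .451 -.047 .012 2.685
python3 -m handwheel '[[[0.0,0,0,0,0],[0.0,0,0,-0.02,0],[0.0,0,0,-0.06,0],[0.0,0,0,-0.1,0],[0.0,0,0,-0.135,0],[0.0,0,0,-0.15,0],[0.0,0,0,-0.15,0]]]' 30
python3 - <<'E'
from h import *
cv2.imwrite("pics/w19.png",grab_frame("wrist"))
E
python3 go.py .5474 .2325 .16 2.685
```

```text
t: 26.8
eef_pos: [0.4523, -0.0473, 0.0123]
ee_rot: [3.124, 0.018, 2.685]
force: [-2.7, 1.5, 8.2]
width: 0.0292
pos [ 0.4523 -0.0473  0.0123] rot [3.124  0.0184 2.6847] w 0.0292 q [ 0.33  0.26 -0.75  0.   -0.54 -0.79] t 26.8 F [-2.7  1.5  8.2]
shift [ 0.0013 -0.0003  0.0002] turn -0.0 rows 0.0
t: 27.38
eef_pos: [0.4507, -0.0481, 0.1663]
ee_rot: [3.119, 0.024, 2.685]
force: [0.3, 0.3, -2.7]
width: 0.0292
pos [ 0.4493 -0.0482  0.1638] rot [3.1209 0.0213 2.6844] w 0.0291 q [ 0.33  0.02 -0.57  0.   -0.95 -0.79] t 27.43 F [-1.2  0.1 -2.7]
shift [0.036  0.295  0.0092] turn -0.0 rows 7.1
```

View pics/w19.png

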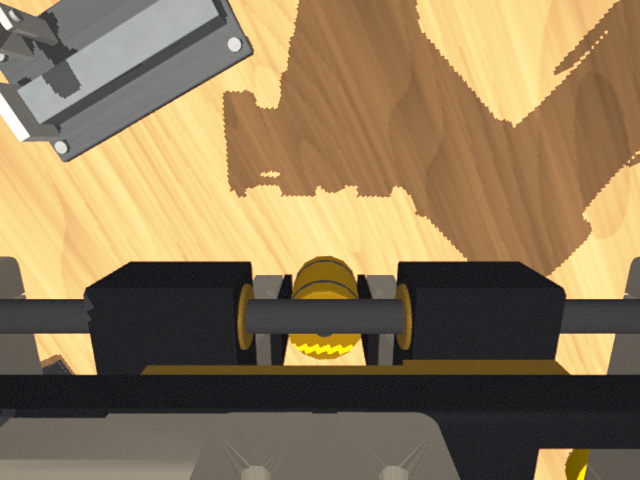

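```bash
python3 -m handwheel '[[[0.0,0.036,0.295,0,0],[0.0,0.036,0.295,0,0],[0.0,0.036,0.295,0,0],[0.0,0.036,0.295,0,0],[0.0,0.036,0.295,0,0],[0.0,0.036,0.295,0,0],[0.0,0.036,0.295,0,0],[0.0,0.036,0.295,0,0],[0.0,0.036,0.295,0,0],[0.0,0.036,0.295,0,0],[0.0,0.036,0.295,0,0],[0.0,0.036,0.295,0,0]]]' 30
python3 go.py .5474 .2325 .0543 2.685
python3 - <<'E'
from h import *
st=arm.get_state();im=grab_frame("wrist");cv2.imwrite("pics/w20.png",im)
C=cam("wrist",st);c,s=np.cos(1.112),np.sin(1.112)
def rw(x,y,z): return [.5474+c*x-s*y,.2325+s*x+c*y,z]
for p in [(-.08,-.02,.042),(-.08,.02,.042),(-.055,0,.09)]: print(p,proj(C,rw(*p))[0].round(1))
E
```

```text
t: 28.43
eef_pos: [0.5465, 0.2312, 0.1684]
ee_rot: [3.122, 0.021, 2.684]
force: [0.6, -0.6, -2.7]
width: 0.0294
pos [0.5465 0.2312 0.1684] rot [3.1222 0.0205 2.6835] w 0.0294 q [ 0.74  0.25 -0.28  0.01 -1.01 -1.2 ] t 28.43 F [ 0.6 -0.6 -2.7]
shift [ 0.0021 -0.0007  0.1141] turn -0.1 rows 2.7
(-0.08, -0.02, 0.042) [300.9 125.4]
(-0.08, 0.02, 0.042) [355.2 125.3]
(-0.055, 0, 0.09) [327.  164.5]
```

View pics/w20.png

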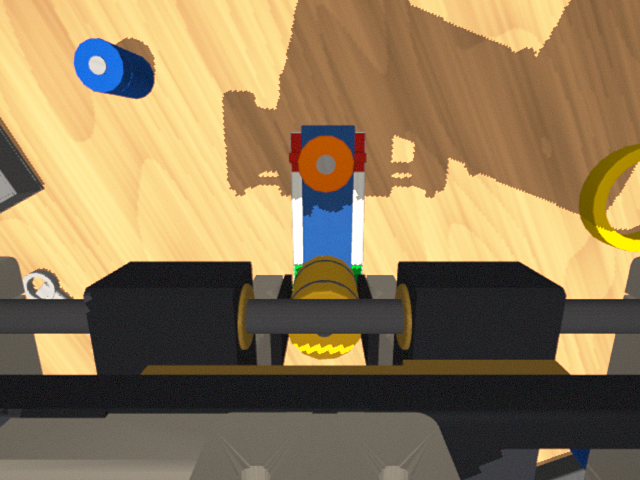

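```bash
python3 -m handwheel '[[[0.0,0.001,0.0,0.03,0],[0.0,0.001,0.0,0.06,0],[0.0,0.001,0.0,0.085,0],[0.0,0.001,0.0,0.1,0],[0.0,0.001,0.0,0.108,0],[0.0,0.001,0,0.111,0],[0.0,0.001,0,0.111,0],[0.0,0.001,0,0.111,0]]]' 30
python3 go.py .5474 .2325 .0543 2.685
```

```text
t: 29.15
eef_pos: [0.5496, 0.2329, 0.059]
ee_rot: [3.12, 0.022, 2.683]
force: [-0.5, -0.0, -1.5]
width: 0.0294
pos [0.5496 0.2329 0.059 ] rot [3.1201 0.0218 2.6834] w 0.0294 q [ 0.74  0.37 -0.4   0.02 -0.77 -1.21] t 29.15 F [-0.5 -0.  -1.5]
shift [ 0.0019 -0.0015  0.0046] turn -0.1 rows 0.1
```

```bash
python3 -m handwheel '[[[0.0,0.001,-0.001,0.002,0],[0.0,0.001,-0.001,0.004,0],[0.0,0.001,-0.001,0.005,0],[0.0,0.001,-0.001,0.005,0],[0.0,0.001,-0.001,0.005,0]]]' 30
python3 go.py .5474 .2325 .0543 2.685
```

```text
t: 29.57
eef_pos: [0.5486, 0.2328, 0.0544]
ee_rot: [3.119, 0.022, 2.684]
force: [-1.1, -0.9, 1.6]
width: 0.0293
pos [0.5486 0.2328 0.0544] rot [3.1194 0.0222 2.6835] w 0.0293 q [ 0.74  0.38 -0.41  0.02 -0.76 -1.21] t 29.57 F [-1.1 -0.9  1.6]
shift [ 0.001  -0.0008  0.0001] turn -0.1 rows 0.0
```

```bash
python3 -m handwheel '[[[0.055,0,0,0,0],[0.055,0,0,0,0],[0.055,0,0,0,0],[0.055,0,0,0,0],[0.055,0,0,0,0],[0.055,0,0,-0.02,0],[0.055,0,0,-0.05,0],[0.055,0,0,-0.09,0],[0.055,0,0,-0.12,0],[0.055,0,0,-0.12,0],[0.055,0,0,-0.12,0]]]' 30
python3 go.py .5 .0 .25 2.685
```

```text
t: 30.48
eef_pos: [0.546, 0.2323, 0.1768]
ee_rot: [3.115, 0.024, 2.684]
force: [-0.9, -0.6, -0.3]
width: 0.0549
pos [0.546  0.2323 0.1768] rot [3.115  0.024  2.6835] w 0.0549 q [ 0.74  0.24 -0.28  0.01 -1.02 -1.21] t 30.48 F [-0.9 -0.6 -0.3]
shift [-0.0633 -0.2267 -0.0777] turn -0.1 rows 5.9
```

```bash
python3 -m handwheel '[[[0.055,0,0.1,-0.08,0],[0.055,0,0.1,-0.08,0],[0.055,0,0.1,-0.08,0],[0.055,0,0.1,-0.08,0],[0.055,0,0.1,-0.08,0],[0.055,0,0.1,-0.08,0],[0.055,0,0.1,-0.08,0],[0.055,0,0.1,-0.08,0]]]' 30
python3 - <<'E'
from h import *
st=arm.get_state();im=grab_frame("wrist");cv2.imwrite("pics/w21.png",im)
C=cam("wrist",st);c,s=np.cos(1.112),np.sin(1.112)
def rw(x,y,z): return [.5474+c*x-s*y,.2325+s*x+c*y,z]
for n,p in [("e",(-.08,-.02,.042)),("e",(-.08,.02,.042)),("or",(-.055,0,.09)),("br",(0,0,.086)),("wh",(.055,0,.09))]: print(n,p,proj(C,rw(*p))[0].round(1))
E
```

```text
t: 31.15
eef_pos: [0.5866, 0.3197, 0.2578]
ee_rot: [3.118, 0.023, 2.683]
force: [-0.0, -0.4, 0.0]
width: 0.055
e (-0.08, -0.02, 0.042) [304.1  14.6]
e (-0.08, 0.02, 0.042) [348.6  14.2]
or (-0.055, 0, 0.09) [325.2  30.7]
br (0, 0, 0.086) [325.3 105. ]
wh (0.055, 0, 0.09) [325.2 171.5]
```

View pics/w21.png

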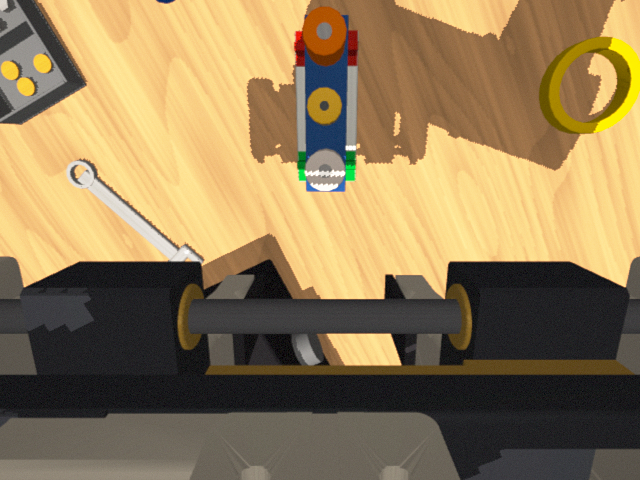

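All three tops land within about 1 px of the prediction. I'll move the arm clear and check with the fixed cameras.

```bash
python3 -m handwheel '[[[0.055,-0.1,-0.3,-0.05,0],[0.055,-0.1,-0.4,-0.05,0],[0.055,-0.2,-0.5,-0.05,0],[0.055,-0.2,-0.5,-0.05,0],[0.055,-0.2,-0.5,-0.05,0],[0.055,-0.2,-0.5,-0.05,0],[0.055,-0.2,-0.5,-0.05,0],[0.055,-0.2,-0.5,-0.05,0],[0.055,-0.2,-0.5,-0.05,0],[0.055,-0.2,-0.5,-0.05,0],[0.055,-0.2,-0.5,-0.05,0],[0.055,-0.2,-0.5,-0.05,0],[0.055,-0.2,-0.5,-0.05,0],[0.055,-0.2,-0.5,-0.05,0],[0.055,-0.2,-0.5,-0.05,0],[0.055,-0.2,-0.5,-0.05,0]]]' 30
python3 - <<'E'
from h import *
a=grab_frame("top");b=grab_frame("side")
cv2.imwrite("pics/t22.png",cv2.resize(a[150:310,140:350],None,fx=3.6,fy=3.6,interpolation=cv2.INTER_CUBIC))
cv2.imwrite("pics/s22.png",cv2.resize(b[220:425,200:400],None,fx=2.9,fy=2.9,interpolation=cv2.INTER_CUBIC))
T=cam("top");S=cam("side");c,s=np.cos(1.112),np.sin(1.112)
def rw(x,y,z): return [.5474+c*x-s*y,.2325+s*x+c*y,z]
for n,p in [("or",(-.055,0,.09)),("br",(0,0,.086)),("wh",(.055,0,.09))]: print(n,((proj(T,rw(*p))[0]+.5-[140,150])*3.6-.5).round(0),((proj(S,rw(*p))[0]+.5-[200,220])*2.9-.5).round(0))
E
```

```text
t: 32.53
eef_pos: [0.5427, -0.2181, 0.3]
ee_rot: [3.117, 0.022, 2.681]
force: [-0.1, 1.3, 0.3]
width: 0.0551
or [226. 283.] [277. 310.]
br [141. 230.] [205. 377.]
wh [ 54. 173.] [126. 441.]
```

View pics/t22.png

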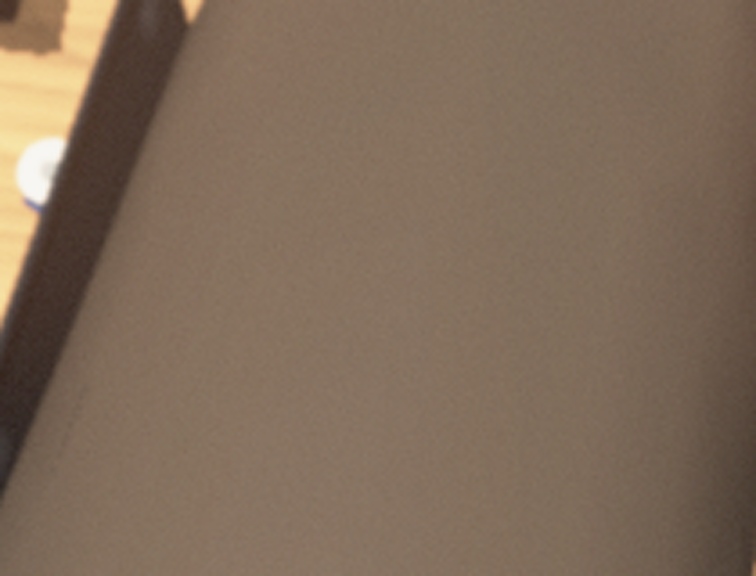

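View pics/s22.png

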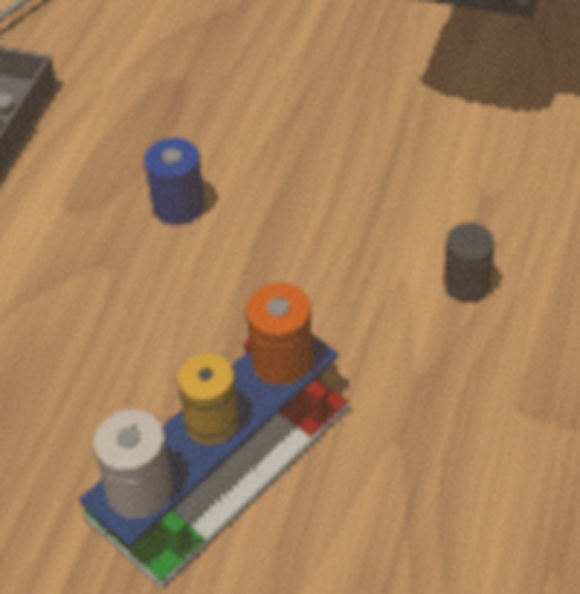

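The side view shows white, brass and orange upright in a line on the coupon, 1–2 px from the expected spots. Blue and steel are untouched and the arm is clear. Handing in.

```bash
python3 - <<'E'
from h import *
print(arm.job_done());s=arm.get_state();print(s["t"],s["eef_pos"])
E
```

```text
the job is handed in; nothing more can be done
None
the job is handed in; nothing more can be done
```

The job is handed in, with the last move finished at about 32.5 s of the 122 s allowed. No verdict is reported.

- **Clamp and coupon:** I gripped the red handle and swung the bar up to about 0.95 rad by the tool's path; the joint itself isn't readable. I then slid the coupon 43 mm out along the bed, lifted it, and laid it on the rest. The wrist camera showed it within about 1 mm of centre both ways.
- **Loads:** I placed white over the green ridge, orange over the red and brass midway.
- **Last checks:** In the last wrist picture all three tops were within 1–2 pixels of the expected spots. The side camera agreed to about 1.5 pixels (2–3 mm), with all three upright and blue and steel standing where they were.
- **Disagreements:** One wrist reading, taken while the arm was still settling, put white at +51 mm instead of +55 mm. That is still inside the 42–68 mm band, and later pictures put it on target. The arm hid most of the final top view, so that check showed only part of the white canister.

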